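# Charge the tumbler from the swing tray

### The arm

A 6-joint arm with a two-finger parallel gripper is mounted at the origin on the work surface. World frame = base frame: x ahead of the robot, y to its left, z up, the work surface at z = 0. Lengths are in m, angles in rad, forces in N, time in s.
With the tool pointing down it reaches from about 0.275 to 0.75 m from the base axis. Payload 10.2 kg.
Tool frame: the origin (TCP) lies between the finger pads; the fingertips stand 22 mm ahead of it and the grasp point (between the pads) lies 3 mm ahead of it; z points along the fingers, y is the line along which they close (so a half turn about z gives the same grasp; the last joint's range is limited). The gripper opens to 85 mm and grips with 20 to 120 N. Pads are 22 mm wide; open, the fingers measure 114 mm over their backs; the gripper's body (76 mm by 85 mm) begins 54 mm behind the grasp point. The pads swing forward as they close: fully open they stand 13 mm farther back than shut.
Start: joints at [-1.386, 0.313, 1.498, -0, 1.331, -0.223], TCP at [0.208, -0.482, 0.253] pointing down, gripper open.
Joint ranges: [-2.94, 2.94], [-0.97, 2.17], [0.19, 2.56], [-1.23, 4.37], [0.02, 3.11], [-2.88, 2.88]. Speed limits (rad/s): [2.39, 2.39, 3.01, 3.14, 3.14, 3.14].

### API

Orientations are given as a rotation vector (axis times angle).
In Python, from bench import env gives the robot as it stands.
- The arm moves only by the tool jog_arm, never from a script. Its argument "steps" is one flat list of numbers, 7 for each row, row after row: the shift along the world's x, y, z in m, then the turn, a rotation vector about the world's x, y, z in degrees, then the closure, from -1 (fully open) to 1 (shut). A call has 1 to 20 rows; each row shifts and turns the commanded pose from where the row before left it; what a row does not reach is not made up. A row lasts 1/12 s, in which the tool goes at most 41.7 mm and 7.16 degrees, less where a joint would pass 70% of its speed; a pose out of reach is approached as far as the arm can. A call with a gripper value outside its range is refused whole. The fingers move at their own pace and stop on an object; the grip force is fixed at half the most. Time passes only in rows, so rows that do not move let the fingers close. It gives the time, the measured TCP pose, the force, the opening and the grip force at its end, in the units of the state.
- env.read_state(): the state, without advancing time (a new reading comes with each control period).
- env.camera(name): name is "scene" or "top" or "wrist"; returns the picture (420x560x3 uint8, red, green, blue); there is no depth.
- env.get_calibration(name): a dict with "intrinsics" (3x3 intrinsics, pixels), "R" (3x3) and "t" (3): a world point X has camera coordinates R X + t. Camera axes: x right, y down, z forward; pixel columns grow to the right and rows downward; lengths in m; the calibration is good to about 2 mm. A picture is of the moment at which its call begins: read the wrist's pose just before it. get_calibration takes no time and is no camera call; for the wrist camera it gives the pose at the moment of the call.
- env.finish_job(): hands the job in; it is judged then, once.
Trained networks look in the newest picture that a camera, given by its name, has taken for a name from the list of things; names that differ only in an ending like _2 or _b are one class to them, and where a whole thing is asked for, a point or a joint stands for the part that bears it (a point fixed in the world has none). Each returns a list of dicts, best first, with "confidence" (0 to 1); they miss things now and then, are a little off and sometimes report something else, mostly with a low value. They report only what shows in the picture. A call takes as long as a camera call. They do not tell look-alikes from the thing itself.
- env.spot_in(name, camera): "bbox" ([left, top, right, bottom] in pixels, round what is visible of it).
The state is a dict: "time": time; "joints": joint angles; "qvel": joint speeds; "joint_efforts": joint torques, N m; "position": TCP position; "eef_rot": TCP orientation; "contact_force": force on the tool from outside, world axes, zero at the start; "wrist_torque": the same for the moment, N m; "gripper_width": opening from 0.0 (shut) to 1.0 (fully open); "grasp_force": force on a finger pad.
Only numpy, scipy, OpenCV 4.12 (cv2) and the standard library are available. Lean on these libraries where they do the work, as an engineer would, in place of code of your own. Each camera call takes 0.05 s, during which the arm holds its last target. There are 200 camera calls.

### The job

Gather all the loose wooden toy-car blanks onto the swing tray, then back its clamp knob off about a quarter turn (never as much as half a turn, then or later), swing the tray round until its open mouth is over the tumbler tub, and tighten the clamp fully. With the clamp tight, tip the tray by its handle so that the blanks slide off into the tub, and lower it back level. Then back the clamp off again, swing the empty tray back to about where it stood, well clear of the tub, and tighten the clamp fully, leaving every blank in the tub and the sanding block, eraser, marker and tape roll where they are.

Things in the scene. Friction and masses are not known exactly. Their poses are not given: they have to be found in the camera images.
- car1_mid (a point): loose toy-car blank of plain pale wood, 42 long (its x) x 26 wide (its y) x 24 high, a 14 high body with a 22 long cabin on top, about 22 g; the point is its centre, half-way up (12 above its underside). Two to four such blanks are present; an absent one reads None
- car2_mid (a point): loose toy-car blank of plain pale wood, 42 long (its x) x 26 wide (its y) x 24 high, a 14 high body with a 22 long cabin on top, about 22 g; the point is its centre, half-way up (12 above its underside). Two to four such blanks are present; an absent one reads None
- car3_mid (a point): loose toy-car blank of plain pale wood, 42 long (its x) x 26 wide (its y) x 24 high, a 14 high body with a 22 long cabin on top, about 22 g; the point is its centre, half-way up (12 above its underside). Two to four such blanks are present; an absent one reads None
- car4_mid (a point): loose toy-car blank of plain pale wood, 42 long (its x) x 26 wide (its y) x 24 high, a 14 high body with a 22 long cabin on top, about 22 g; the point is its centre, half-way up (12 above its underside). Two to four such blanks are present; an absent one reads None
- car1: the same blank: origin at the centre of its underside, z up through the cabin
- car2: the same blank: origin at the centre of its underside, z up through the cabin
- car3: the same blank: origin at the centre of its underside, z up through the cabin
- car4: the same blank: origin at the centre of its underside, z up through the cabin
- clamp_grip (a point): clamp knob: black wing knob on top of the steel post, an upright bar 50 long (along this frame's x) x 12 thick (its y) x 42 high, above a 40 diameter disc; under it a 104 diameter steel pressure plate (top 117 above the desk) and a brown washer press on the arm's hub. The point is on the vertical post axis, about which the tray arm swings too, 18 below the bar's top and 23 above the disc (158 above the desk)
- clamp (a joint): clamp knob angle in rad: 0 = fully tight (a stop), grows as the knob is turned anticlockwise seen from above; grips the arm below about 0.8, the arm swings freely above that; range 0 to 6, turning it takes about 0.3 N m, stays where it is left
- swing (a joint): angle of the tray arm about the vertical post axis, rad: grows anticlockwise seen from above (mouth first); range -0.2 to 2.5. Held by friction when the clamp is tight (it takes some 6 to 10 N at the handle to drag it); when loose it swings with little drag and stays where it is left
- tray_mid (a point): centre of the upper face of the plywood tray's floor, 98 above the desk when level. Frame: x points away from the post along the arm (this point is 155 from the post axis), y towards the open mouth, z up out of the floor. Floor 150 (x) x 170 (y), smooth; walls 5 thick rising 24 above the floor on three sides, the mouth (+y side) open with no rim
- tray_lip (a point): middle of the mouth edge of the tray floor, 85 in +y from the floor's centre, same axes. The tray tips about a hinge along this edge (parallel to x, 6 below this point)
- tray_handle (a point): centre of the tray's handle: a dark round wooden bar of 12 diameter, 96 long along the tray's x, held off the back wall by a strut at each end (84 apart). The point lies 127 in -y from the floor's centre and 18 above the floor; 36 clear between the bar and the back wall
- tray (a joint): tip angle of the tray, rad: 0 = level, resting on its arm; grows as the handle side is lifted; range 0 to 1.0. Let go, it falls back level by its own weight (about 0.4 kg). Blanks begin to slide at 0.25 to 0.45 and are off by 0.7
- tub_in (a point): centre of the inner floor of the tumbler tub, 6 above the desk: a fixed grey open box, outside 220 (its x) x 180 (its y) x 75 high, walls 6, dark lining, a low dark motor block (120 x 70 x 60) behind its +y wall. With the tray over it, the mouth overhangs the tub's -y wall, the tray's y roughly along the tub's y
- sanding_block: cork block 60 x 38 x 28, origin under its centre; leave alone
- eraser: white eraser 45 x 22 x 12, origin under its centre; leave alone
- marker: grey marker 130 x 14 x 14 lying along its x, origin under its centre; leave alone
- tape: roll of paper tape, 80 diameter, 20 high, origin under its centre; leave alone
There are look-alikes about, which are no part of the job. Leave any purple look-alike of the car1 alone. What is shaped like the car4 but pink is not meant.

How it is judged:
On the way, in this order (a step that is already met when the one before it is completed fails the run):
1. all the blanks lie on the tray (x of car1_mid in the frame of tray_mid between -0.072 and 0.072 m and y of car1_mid in the frame of tray_mid between -0.085 and 0.085 m and z of car1_mid in the frame of tray_mid between 0 and 0.05 m and x of car2_mid in the frame of tray_mid between -0.072 and 0.072 m and y of car2_mid in the frame of tray_mid between -0.085 and 0.085 m and z of car2_mid in the frame of tray_mid between 0 and 0.05 m and x of car3_mid in the frame of tray_mid between -0.072 and 0.072 m and y of car3_mid in the frame of tray_mid between -0.085 and 0.085 m and z of car3_mid in the frame of tray_mid between 0 and 0.05 m and x of car4_mid in the frame of tray_mid between -0.072 and 0.072 m and y of car4_mid in the frame of tray_mid between -0.085 and 0.085 m and z of car4_mid in the frame of tray_mid between 0 and 0.05 m and linear speed of each of car1, car2, car3, car4 below 0.05 m/s), for 0.3 s.
2. the clamp is backed off so that the tray can swing (value of joint clamp above 0.8 rad), for 0.1 s.
3. the tray's mouth is over the tub and the clamp is tight again (x of tray_lip in the frame of tub_in between -0.104 and 0.104 m and y of tray_lip in the frame of tub_in between -0.084 and 0.084 m and z of tray_lip in the frame of tub_in between 0.05 and 0.2 m and value of joint clamp below 0.3 rad), for 0.3 s.
4. the clamped tray is tipped over the tub (all of step 3 and value of joint tray above 0.2 rad), for 0.1 s.
5. the tray is level again and its clamp is backed off (value of joint tray below 0.06 rad and value of joint clamp above 0.8 rad), for 0.1 s.
At the end, for the whole second after the job is handed in: every blank present lies still inside the tub (centre within its walls and below its rim); the tray is level (within 0.06 rad), the middle of its mouth edge is more than 16 cm from the tub's centre in plan, and the clamp knob is tight (within 0.3 rad of its stop) (x of car1_mid in the frame of tub_in between -0.106 and 0.106 m and y of car1_mid in the frame of tub_in between -0.086 and 0.086 m and z of car1_mid in the frame of tub_in between 0 and 0.065 m and x of car2_mid in the frame of tub_in between -0.106 and 0.106 m and y of car2_mid in the frame of tub_in between -0.086 and 0.086 m and z of car2_mid in the frame of tub_in between 0 and 0.065 m and x of car3_mid in the frame of tub_in between -0.106 and 0.106 m and y of car3_mid in the frame of tub_in between -0.086 and 0.086 m and z of car3_mid in the frame of tub_in between 0 and 0.065 m and x of car4_mid in the frame of tub_in between -0.106 and 0.106 m and y of car4_mid in the frame of tub_in between -0.086 and 0.086 m and z of car4_mid in the frame of tub_in between 0 and 0.065 m and linear speed of each of car1, car2, car3, car4 below 0.05 m/s and value of joint clamp below 0.3 rad and horizontal distance between tray_lip and tub_in above 0.16 m and value of joint tray below 0.06 rad); the robot touches nothing.
It fails at once if the clamp knob is backed off half a turn or more (value of joint clamp above 3.1 rad).
It fails at once if a bystander (sanding block, eraser, marker, tape) is moved more than 3 cm (distance of any of sanding_block, eraser, marker, tape from where it was at the start of the episode above 0.03 m).
Of car1, car2, car3, car4 only 2 to 4 are there at a start; the rules pass over those that are not, and their reading is None.
At some moment in a run one of car1, car2, car3, car4 may be knocked a few centimetres aside while the robot is not near it.
Once in a run the grip may slacken for a moment while it holds something.
It also fails if it takes over 210 s, if anything falls off the work surface, if the arm or the gripper's body presses on something with over 40 N, if the wrist force passes 120 N, or if a joint passes its speed limit or range.

## Working session

There is one attempt and no reset: what is moved stays moved. The work goes in short steps, Python scripts to look and compute and a tool call to move; the robot and the scene stay as the last step left them, time stands still between calls to the robot, and variables do not carry over. Pictures are saved under pics/ and viewed, at most 14 in all, crops included, and the job is handed in when it is done.

Besides the shell and the picture viewer there is one more tool, called after "Emit:" by a JSON object that holds its "fn" and its "kwargs". jog_arm: Moves the arm, as the interface text tells. Its arguments: {"type":"object","properties":{"steps":{"type":"array"}},"required":["steps"]}

```bash
mkdir -p pics; cat > h.py <<'E'
from bench import env
import numpy as np, cv2
def ray(cam,u,v,z):
    c=env.get_calibration(cam);K=np.array(c["intrinsics"]);R=np.array(c["R"]);t=np.array(c["t"])
    o=-R.T@t;d=R.T@np.linalg.inv(K)@np.array([u,v,1.]);return o+d*(z-o[2])/d[2]
def proj(cam,X):
    c=env.get_calibration(cam);p=np.array(c["intrinsics"])@(np.array(c["R"])@np.array(X)+np.array(c["t"]));return p[:2]/p[2]
def save(cam,name):
    im=env.camera(cam);cv2.imwrite(f"pics/{name}.png",im[:,:,::-1]);return im
E
python3 - <<'E'
from h import *
a=save("top","top1");b=save("scene","scene1")
for n in ["car1","clamp_grip","tray","tray_handle","tub_in","sanding_block","eraser","marker","tape"]:
    for cam in ["top","scene"]:
        try:
            for d in env.spot_in(n,cam)[:7]: 
                print(n,cam,np.round(d["bbox"]),round(d["confidence"],2))
        except Exception as e: print(n,e)
print(env.read_state())
for cam in["top","scene"]:print(env.get_calibration(cam))
E
```

```text
car1 top [156. 189. 172. 203.] 0.64
car1 top [130. 199. 144. 212.] 0.6
car1 top [182. 250. 200. 262.] 0.53
car1 top [126. 232. 142. 248.] 0.52
car1 top [232. 150. 316. 238.] 0.45
car1 scene [415. 346. 433. 366.] 0.88
car1 scene [448. 318. 468. 335.] 0.69
car1 scene [373. 329. 396. 345.] 0.65
car1 scene [395. 262. 415. 281.] 0.59
car1 scene [412. 298. 436. 319.] 0.53
clamp_grip top [318. 155. 330. 175.] 0.51
clamp_grip scene [207. 176. 229. 205.] 0.72
clamp_grip scene [241. 185. 322. 258.] 0.59
tray top [236. 152. 316. 242.] 0.6
tray scene [246. 184. 322. 259.] 0.97
tray_handle top [236. 151. 316. 237.] 0.79
tray_handle scene [242. 182. 325. 258.] 0.68
tub_in top [315. 242. 343. 265.] 0.63
tub_in top [338. 161. 446. 259.] 0.57
tub_in scene [142. 132. 254. 207.] 0.95
sanding_block top [176. 161. 201. 177.] 0.82
sanding_block top [196. 273. 208. 287.] 0.18
sanding_block scene [312. 321. 348. 355.] 0.59
eraser scene [402. 241. 423. 255.] 0.67
marker top [248. 247. 263. 285.] 0.46
marker scene [340. 206. 368. 241.] 0.73
marker scene [202. 176. 230. 204.] 0.33
tape top [316. 239. 344. 268.
[... 785 characters left out ...]
     , 277.53596901],
       [  0.        , 416.23030404, 211.82371447],
       [  0.        ,   0.        ,   1.        ]]), 'R': array([[-0.02492588, -0.99946055,  0.02138472],
       [-0.98572873,  0.0210097 , -0.16702536],
       [ 0.16648597, -0.02524279, -0.98572066]]), 't': array([0.06441196, 0.52494654, 1.15809387])}
{'intrinsics': array([[540.61530284,   0.        , 290.88607945],
       [  0.        , 540.61530284, 200.80460352],
       [  0.        ,   0.        ,   1.        ]]), 'R': array([[-0.71605785,  0.69796286,  0.01044031],
       [ 0.4446224 ,  0.46757741, -0.76399103],
       [-0.53811902, -0.54241978, -0.6451424 ]]), 't': array([ 0.33584281, -0.16246961,  1.62227573])}
```

```bash
ls
```

```text
h.py
pics
```

```bash
python3 - <<'E'
import cv2
a=cv2.imread("pics/top1.png")[130:310,100:460];cv2.imwrite("pics/top1c.png",cv2.resize(a,None,fx=2.2,fy=2.2,interpolation=cv2.INTER_CUBIC))
a=cv2.imread("pics/scene1.png")[110:390,120:500];cv2.imwrite("pics/scene1c.png",cv2.resize(a,None,fx=2,fy=2,interpolation=cv2.INTER_CUBIC))
E
```

```text
(no output)
```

View pics/top1c.png

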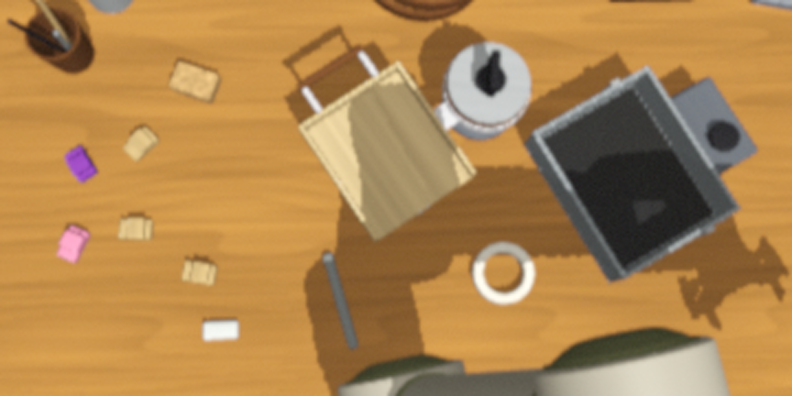

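View pics/scene1c.png

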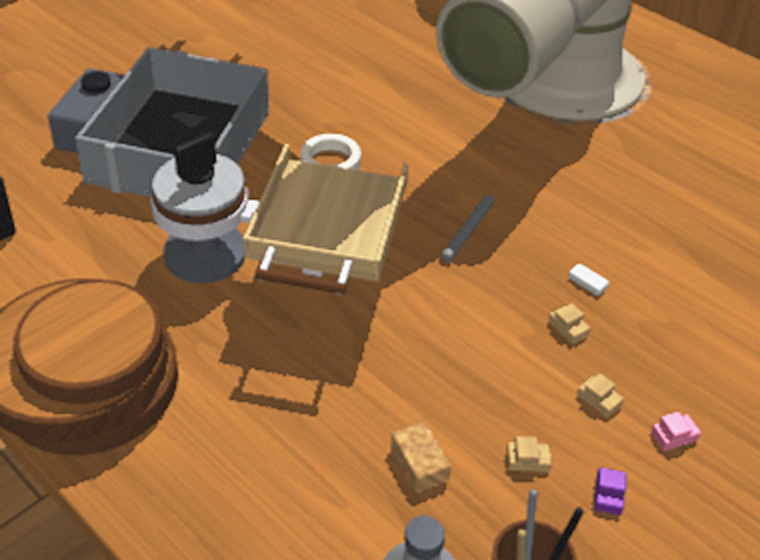

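```bash
python3 - <<'E'
from h import *
P=lambda u,v,z:np.round(ray("top",100+u/2.2,130+v/2.2,z),3)
S=lambda u,v,z:np.round(ray("scene",120+u/2,110+v/2,z),3)
print("cars top",[P(u,v,.015) for u,v in[(140,142),(135,228),(200,271)]],"pinkpurple",P(80,162,.01),P(73,243,.01))
print("cars scene",[S(u,v,.012) for u,v in[(528,459),(600,400),(568,328)]])
print("tray corners",[P(u,v,.122) for u,v in[(300,128),(400,65),(475,177),(376,240)]])
print("tray corners scene",[S(u,v,.122) for u,v in[(246,239),(380,264),(407,166),(287,149)]])
print("post",P(490,78,.158),P(488,85,.117),S(199,165,.158),S(198,188,.117))
print("handle",P(330,75,.116),S(303,276,.116))
print("tub",[P(u,v,.075) for u,v in[(528,143),(645,70),(738,208),(612,280)]])
print("tub s",[S(u,v,.075) for u,v in[(152,50),(268,68),(218,165),(80,135)]])
print("sand,eraser,marker,tape",P(194,80,.02),P(220,330,.01),P(327,257,.01),P(354,346,.01),P(503,273,.01))
c=env.get_calibration("wrist");R=np.array(c["R"]);print("wcam",-R.T@c["t"],R,c["intrinsics"][0,0])
E
```

```text
cars top [array([0.59 , 0.387, 0.015]), array([0.474, 0.391, 0.015]), array([0.415, 0.305, 0.015])] pinkpurple [0.565 0.468 0.01 ] [0.456 0.474 0.01 ]
cars scene [array([0.594, 0.395, 0.012]), array([0.481, 0.401, 0.012]), array([0.423, 0.317, 0.012])]
tray corners [array([0.581, 0.164, 0.122]), array([0.659, 0.039, 0.122]), array([ 0.515, -0.05 ,  0.122]), array([0.44 , 0.074, 0.122])]
tray corners scene [array([0.662, 0.049, 0.122]), array([0.585, 0.175, 0.122]), array([0.446, 0.084, 0.122]), array([ 0.526, -0.036,  0.122])]
post [ 0.63  -0.068  0.158] [ 0.632 -0.071  0.117] [ 0.646 -0.048  0.158] [ 0.643 -0.058  0.117]
handle [0.649 0.127 0.116] [0.652 0.128 0.116]
tub [array([ 0.566, -0.125,  0.075]), array([ 0.66 , -0.284,  0.075]), array([ 0.475, -0.391,  0.075]), array([ 0.387, -0.223,  0.075])]
tub s [array([ 0.475, -0.378,  0.075]), array([ 0.386, -0.232,  0.075]), array([ 0.57 , -0.116,  0.075]), array([ 0.659, -0.283,  0.075])]
sand,eraser,marker,tape [0.674 0.315 0.02 ] [0.338 0.279 0.01 ] [0.43  0.138 0.01 ] [0.313 0.105 0.01 ] [ 0.403 -0.095  0.01 ]
wcam [ 0.26965953 -0.45543468  0.37389097] [[ 0.39796446 -0.91739991 -0.00129773]
 [-0.88424548 -0.38395829  0.26586832]
 [-0.24440585 -0.10465863 -0.96400848]] 375.1884180821239
```

Emit:
{"fn": "jog_arm", "kwargs": {"steps": [0.013, 0.039, 0, 0, 0, 0, -1, 0.013, 0.039, 0, 0, 0, 0, -1, 0.013, 0.039, 0, 0, 0, 0, -1, 0.013, 0.039, 0, 0, 0, 0, -1, 0.013, 0.039, 0, 0, 0, 0, -1, 0.013, 0.039, 0, 0, 0, 0, -1, 0.013, 0.039, 0, 0, 0, 0, -1, 0.013, 0.039, 0, 0, 0, 0, -1, 0.013, 0.039, 0, 0, 0, 0, -1, 0.013, 0.039, 0, 0, 0, 0, -1, 0.013, 0.039, 0, 0, 0, 0, -1, 0.013, 0.039, 0, 0, 0, 0, -1, 0.013, 0.039, 0, 0, 0, 0, -1, 0.013, 0.039, 0, 0, 0, 0, -1, 0.013, 0.039, 0, 0, 0, 0, -1, 0.013, 0.039, 0, 0, 0, 0, -1, 0.013, 0.039, 0, 0, 0, 0, -1, 0.013, 0.039, 0, 0, 0, 0, -1, 0.02, 0.03, 0, 0, 0, 0, -1, 0.02, 0.03, 0, 0, 0, 0, -1]}}

```text
time: 2.67
position: [0.4824, 0.2824, 0.2533]
eef_rot: [-3.076, -0.638, -0.0]
contact_force: [1.2, -0.7, 0.6]
gripper_width: 1.0
grasp_force: 0.0
```

```bash
python3 - <<'E'
from h import *
s=env.read_state();print(s["position"],s["eef_rot"],s["joints"],s["time"])
save("wrist","w1")
for d in env.spot_in("car1","wrist"):
    b=np.array(d["bbox"]);print(np.round(b),round(d["confidence"],2),ray("wrist",*(b[:2]+b[2:])/2,.012).round(3))
E
```

```text
[0.48237328 0.28238587 0.25328657] [-3.07604683e+00 -6.38334202e-01 -3.37163164e-04] [ 3.20028093e-01  3.87941020e-01  1.39283617e+00 -1.40152380e-05
  1.36060097e+00  1.48160020e+00] 2.6667
[142. 114. 198. 161.] 0.91 [0.474 0.395 0.012]
[479.  51. 560. 333.] 0.75 [0.562 0.063 0.012]
[ 56. 100. 108. 144.] 0.63 [0.454 0.476 0.012]
[208. 202. 255. 249.] 0.6 [0.416 0.31  0.012]
[192.   0. 246.  42.] 0.59 [0.587 0.389 0.012]
[ 99.   0. 150.  42.] 0.58 [0.553 0.465 0.012]
```

View pics/w1.png

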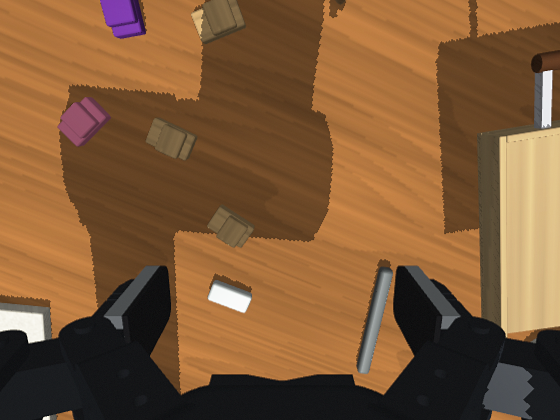

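```bash
cat >> h.py <<'E'
def patch(im,cam,c,z=.014,half=.04,n=260):
    # top-down rectified: image right=+x world, up=+y world
    q=np.float32([proj(cam,[c[0]+a*half,c[1]+b*half,z]) for a,b in[(-1,1),(1,1),(1,-1),(-1,-1)]])
    H=cv2.getPerspectiveTransform(q,np.float32([[0,0],[n,0],[n,n],[0,n]]))
    o=cv2.warpPerspective(im,H,(n,n),flags=cv2.INTER_CUBIC)[:,:,::-1].copy()
    for k in range(0,n,n//8): cv2.line(o,(k,0),(k,6),(255,0,0),1); cv2.line(o,(0,k),(6,k),(255,0,0),1)
    return o
E
python3 - <<'E'
from h import *
im=cv2.imread("pics/w1.png")[:,:,::-1]
L=[patch(im,"wrist",c) for c in[(.416,.31),(.474,.395),(.587,.389)]]
cv2.imwrite("pics/p1.png",np.hstack(L))
E
```

```text
(no output)
```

View pics/p1.png

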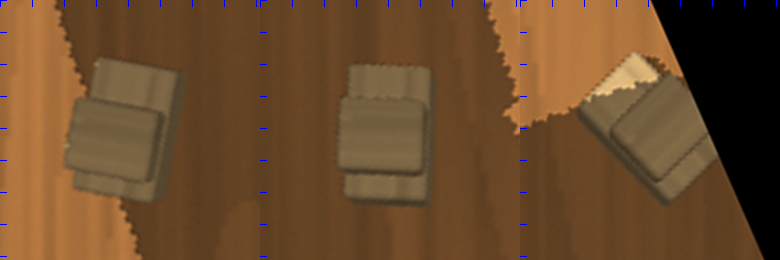

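Emit:
{"fn": "jog_arm", "kwargs": {"steps": [-0.0083, 0.0035, -0.019, 0, 0, 7.06, -0.2, -0.0083, 0.0035, -0.019, 0, 0, 7.06, -0.2, -0.0083, 0.0035, -0.019, 0, 0, 7.06, -0.2, -0.0083, 0.0035, -0.019, 0, 0, 7.06, -0.2, -0.0083, 0.0035, -0.019, 0, 0, 7.06, -0.2, -0.0083, 0.0035, -0.019, 0, 0, 7.06, -0.2, -0.0083, 0.0035, -0.019, 0, 0, 7.06, -0.2, -0.0083, 0.0035, -0.019, 0, 0, 7.06, -0.2, 0, 0, 0, 0, 0, 0, -0.2, 0, 0, 0, 0, 0, 0, -0.2]}}

```text
time: 3.6
position: [0.4156, 0.3077, 0.1015]
eef_rot: [-2.413, -2.012, 0.002]
contact_force: [1.2, 0.2, -0.1]
gripper_width: 0.601
grasp_force: 0.0
```

```bash
python3 - <<'E'
from h import *
from scipy.spatial.transform import Rotation as Ro
s=env.read_state();print(s["position"],Ro.from_rotvec(s["eef_rot"]).as_matrix().round(3),s["gripper_width"])
im=save("wrist","w2")
print(proj("wrist",[.416,.31,.014]))
for d in env.spot_in("car1","wrist"):
    b=np.array(d["bbox"]);print(np.round(b),round(d["confidence"],2),ray("wrist",*(b[:2]+b[2:])/2,.012).round(3))
E
```

```text
[0.41559606 0.3076688  0.10149111] [[ 0.18   0.984 -0.001]
 [ 0.984 -0.18  -0.001]
 [-0.001 -0.001 -1.   ]] 0.6007814288512605
[280.50538286 220.45087678]
[330.   0. 393.  93.] 0.96 [0.475 0.396 0.012]
[528.   0. 560.  42.] 0.88 [0.569 0.391 0.012]
```

View pics/w2.png

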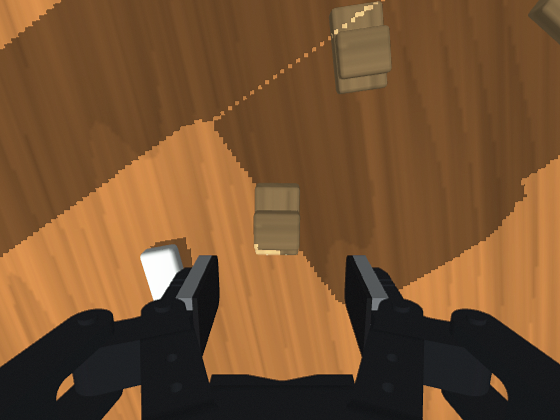

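Emit:
{"fn": "jog_arm", "kwargs": {"steps": [0, 0.002, -0.0187, 0, 0, 0, 0.0, 0, 0, -0.0187, 0, 0, 0, 0.0, 0, 0, -0.0187, 0, 0, 0, 0.0, 0, 0, -0.0187, 0, 0, 0, 0.0, 0, 0, 0, 0, 0, 0, 1, 0, 0, 0, 0, 0, 0, 1, 0, 0, 0, 0, 0, 0, 1, 0, 0, 0, 0, 0, 0, 1, 0, 0, 0, 0, 0, 0, 1, 0, 0, 0, 0, 0, 0, 1]}}

```text
time: 4.53
position: [0.4162, 0.3102, 0.0273]
eef_rot: [2.409, 2.016, 0.002]
contact_force: [0.1, -1.0, -1.5]
gripper_width: 0.291
grasp_force: 61.2
```

Emit:
{"fn": "jog_arm", "kwargs": {"steps": [0, 0, 0.035, 0, 0, 0, 1, 0, 0, 0.035, 0, 0, 0, 1, 0, 0, 0.035, 0, 0, 0, 1, 0, 0, 0.035, 0, 0, 0, 1, 0.019, -0.0254, 0, 0, 0, -6, 1, 0.019, -0.0254, 0, 0, 0, -6, 1, 0.019, -0.0254, 0, 0, 0, -6, 1, 0.019, -0.0254, 0, 0, 0, -6, 1, 0.019, -0.0254, 0, 0, 0, -6, 1, 0.019, -0.0254, 0, 0, 0, -6, 1, 0.019, -0.0254, 0, 0, 0, -6, 1, 0.019, -0.0254, 0, 0, 0, -6, 1, 0, 0, 0, 0, 0, 0, 1, 0, 0, 0, 0, 0, 0, 1]}}

```text
time: 5.7
position: [0.5683, 0.1056, 0.1665]
eef_rot: [-3.022, -0.859, 0.0]
contact_force: [-0.7, 1.0, 1.0]
gripper_width: 0.289
grasp_force: 61.3
```

```bash
python3 - <<'E'
from h import *
s=env.read_state();print(s["position"],s["gripper_width"],s["grasp_force"])
im=save("wrist","w3")
E
```

```text
[0.56825645 0.10564883 0.16649211] 0.28942463113913136 61.3349050283432
```

View pics/w3.png

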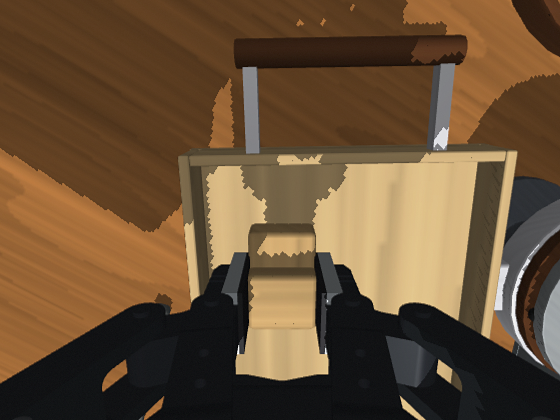

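```bash
python3 - <<'E'
from h import *
a=ray("wrist",180,157,.122);b=ray("wrist",517,150,.122);hl=ray("wrist",235,51,.116);hr=ray("wrist",467,48,.116)
print(a,b,np.linalg.norm(a-b),hl,hr,np.linalg.norm(hl-hr))
x=(a-b)[:2];x/=np.linalg.norm(x);y=np.array([-x[1],x[0]]);print("ang x",np.degrees(np.arctan2(x[1],x[0])))
m=((a+b)/2)[:2];c=m+.09*y;c2=((hl+hr)/2)[:2]+.127*y;print("centre",c,c2,"post",c-.155*x,c2-.155*x)
E
```

```text
[0.58175046 0.16837079 0.122     ] [0.66249972 0.04464166 0.122     ] 0.14774756231599873 [0.63243448 0.17055527 0.116     ] [0.68535936 0.08781785 0.116     ] 0.09821671781413334
ang x 123.12964734360604
centre [0.54675585 0.05731804] [0.55254254 0.05977657] post [ 0.63146883 -0.07248454] [ 0.63725552 -0.07002602]
```

Emit:
{"fn": "jog_arm", "kwargs": {"steps": [0, 0, -0.02, 0, 0, 0, 1, 0, 0, -0.01, 0, 0, 0, 1, 0, 0, -0.0095, 0, 0, 0, 1, 0, 0, 0, 0, 0, 0, 1, 0, 0, 0, 0, 0, 0, 0.1, 0, 0, 0, 0, 0, 0, 0.1, 0, 0, 0, 0, 0, 0, 0.1, 0, 0, 0, 0, 0, 0, 0.1, 0, 0, 0.025, 0, 0, 0, 0.1, 0, 0, 0.035, 0, 0, 0, 0.1]}}

```text
time: 6.58
position: [0.5665, 0.1068, 0.1855]
eef_rot: [-3.019, -0.861, 0.009]
contact_force: [1.3, 0.1, -0.7]
gripper_width: 0.451
grasp_force: 0.0
```

Emit:
{"fn": "jog_arm", "kwargs": {"steps": [-0.0119, 0.036, 0, 0, 0, 7.1, 0, -0.0119, 0.036, 0, 0, 0, 7.1, 0, -0.0119, 0.036, 0, 0, 0, 7.1, 0, -0.0119, 0.036, 0, 0, 0, 7.1, 0, -0.0119, 0.036, 0, 0, 0, 7.1, 0, -0.0119, 0.036, -0.01, 0, 0, 7.1, 0, -0.0119, 0.036, -0.025, 0, 0, 7.1, 0, -0.0119, 0.036, -0.025, 0, 0, 7.1, 0, 0, 0, 0, 0, 0, 0, 0, 0, 0, 0, 0, 0, 0, 0]}}

```text
time: 7.42
position: [0.4734, 0.39, 0.1301]
eef_rot: [-2.245, -2.197, 0.003]
contact_force: [0.2, -0.9, 0.9]
gripper_width: 0.495
grasp_force: 0.0
```

```bash
python3 - <<'E'
from h import *
s=env.read_state();print(s["position"],s["eef_rot"],s["gripper_width"])
im=save("wrist","w4");L=[patch(im,"wrist",(.4735,.3935)),patch(im,"wrist",(.587,.389)),patch(save("top","t2"),"top",(.55,.06),.1,.12)]
cv2.imwrite("pics/p2.png",np.hstack(L))
for d in env.spot_in("car1","wrist"):
    b=np.array(d["bbox"]);print(np.round(b),round(d["confidence"],2),ray("wrist",*(b[:2]+b[2:])/2,.012).round(3))
E
```

```text
[0.47337034 0.38998286 0.13006145] [-2.24454577 -2.1974218   0.00313604] 0.49514545766325146
[259. 167. 301. 236.] 0.84 [0.475 0.394 0.012]
[211.  38. 286. 105.] 0.79 [0.457 0.475 0.012]
[385.  41. 468. 116.] 0.59 [0.566 0.469 0.012]
[418. 172. 494. 238.] 0.56 [0.591 0.388 0.012]
```

View pics/p2.png

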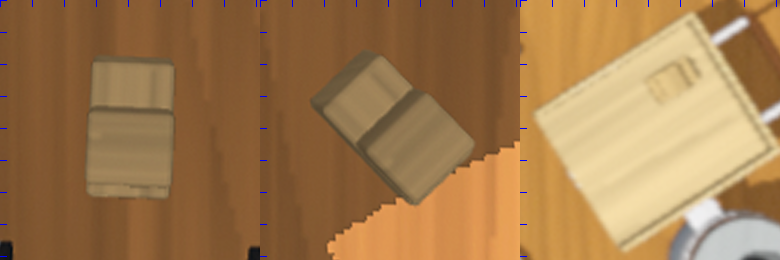

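Emit:
{"fn": "jog_arm", "kwargs": {"steps": [0, 0.003, -0.0206, 0, 0, 0, 0.0, 0, 0, -0.0206, 0, 0, 0, 0.0, 0, 0, -0.0206, 0, 0, 0, 0.0, 0, 0, -0.0206, 0, 0, 0, 0.0, 0, 0, -0.0206, 0, 0, 0, 0.0, 0, 0, 0, 0, 0, 0, 1, 0, 0, 0, 0, 0, 0, 1, 0, 0, 0, 0, 0, 0, 1, 0, 0, 0, 0, 0, 0, 1, 0, 0, 0, 0, 0, 0, 1, 0, 0, 0.035, 0, 0, 0, 1, 0, 0, 0.035, 0, 0, 0, 1, 0, 0, 0.035, 0, 0, 0, 1, 0, 0, 0.035, 0, 0, 0, 1]}}

```text
time: 8.73
position: [0.4744, 0.3918, 0.1707]
eef_rot: [2.247, 2.195, 0.002]
contact_force: [-0.0, 0.3, -1.0]
gripper_width: 0.287
grasp_force: 61.6
```

Emit:
{"fn": "jog_arm", "kwargs": {"steps": [0.0126, -0.0337, 0, 0, 0, -5.7, 1, 0.0126, -0.0337, 0, 0, 0, -5.7, 1, 0.0126, -0.0337, 0, 0, 0, -5.7, 1, 0.0126, -0.0337, 0, 0, 0, -5.7, 1, 0.0126, -0.0337, 0, 0, 0, -5.7, 1, 0.0126, -0.0337, 0, 0, 0, -5.7, 1, 0.0126, -0.0337, 0, 0, 0, -5.7, 1, 0.0126, -0.0337, 0, 0, 0, -5.7, 1, 0.0126, -0.0337, 0, 0, 0, -5.7, 1, 0.0126, -0.0337, 0, 0, 0, -5.7, 1, 0, 0, 0, 0, 0, 0, 1, 0, 0, 0, 0, 0, 0, 1]}}

```text
time: 9.73
position: [0.601, 0.0533, 0.1687]
eef_rot: [3.023, 0.853, 0.001]
contact_force: [-0.1, -0.5, -1.1]
gripper_width: 0.292
grasp_force: 61.7
```

Emit:
{"fn": "jog_arm", "kwargs": {"steps": [0, 0, -0.02, 0, 0, 0, 1, 0, 0, -0.012, 0, 0, 0, 1, 0, 0, -0.0102, 0, 0, 0, 1, 0, 0, 0, 0, 0, 0, 1, 0, 0, 0, 0, 0, 0, 0.1, 0, 0, 0, 0, 0, 0, 0.1, 0, 0, 0, 0, 0, 0, 0.1, 0, 0, 0, 0, 0, 0, 0.1, 0, 0, 0.025, 0, 0, 0, 0.1, 0, 0, 0.035, 0, 0, 0, 0.1]}}

```text
time: 10.57
position: [0.5992, 0.0551, 0.1839]
eef_rot: [-3.02, -0.856, 0.009]
contact_force: [0.1, 0.3, -0.1]
gripper_width: 0.452
grasp_force: 0.0
```

Emit:
{"fn": "jog_arm", "kwargs": {"steps": [-0.0009, 0.0224, 0, 0, 0, 6.83, 0, -0.0009, 0.0224, 0, 0, 0, 6.83, 0, -0.0009, 0.0224, 0, 0, 0, 6.83, 0, -0.0009, 0.0224, 0, 0, 0, 6.83, 0, -0.0009, 0.0224, 0, 0, 0, 6.83, 0, -0.0009, 0.0224, 0, 0, 0, 6.83, 0, -0.0009, 0.0224, 0, 0, 0, 6.83, 0, -0.0009, 0.0224, 0, 0, 0, 6.83, 0, -0.0009, 0.0224, 0, 0, 0, 6.83, 0, -0.0009, 0.0224, 0, 0, 0, 6.83, 0, -0.0009, 0.0224, 0, 0, 0, 6.83, 0, -0.0009, 0.0224, -0.01, 0, 0, 6.83, 0, -0.0009, 0.0224, -0.015, 0, 0, 6.83, 0, -0.0009, 0.0224, -0.02, 0, 0, 6.83, 0, -0.0009, 0.0224, -0.02, 0, 0, 6.83, 0, 0, 0, 0, 0, 0, 0, 0, 0, 0, 0, 0, 0, 0, 0]}}

```text
time: 11.98
position: [0.5862, 0.3916, 0.1195]
eef_rot: [-1.223, -2.892, 0.003]
contact_force: [-0.5, -0.1, 0.8]
gripper_width: 0.498
grasp_force: 0.0
```

```bash
python3 - <<'E'
from h import *
s=env.read_state();print(s["position"],s["eef_rot"],s["gripper_width"],s["joints"])
im=save("wrist","w5");L=[patch(im,"wrist",(.588,.3895)),patch(save("top","t3"),"top",(.55,.06),.1,.12)]
cv2.imwrite("pics/p3.png",np.hstack(L))
for d in env.spot_in("car1","wrist"):
    b=np.array(d["bbox"]);print(np.round(b),round(d["confidence"],2),ray("wrist",*(b[:2]+b[2:])/2,.012).round(3))
E
```

```text
[0.58623043 0.39155847 0.11945095] [-1.22341897 -2.89185688  0.00295281] 0.4984577923779396 [ 4.23181872e-01  8.29425197e-01  1.01493154e+00 -1.14303357e-04
  1.29969808e+00 -3.47136973e-01]
[305.  65. 388. 126.] 0.59 [0.565 0.469 0.012]
[261. 184. 304. 250.] 0.56 [0.59  0.389 0.012]
```

View pics/p3.png

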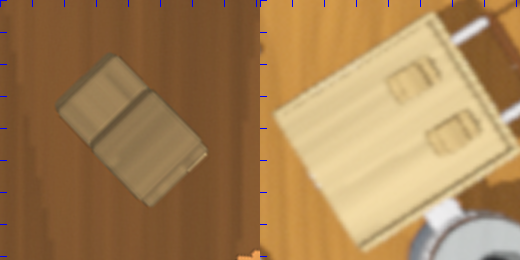

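Emit:
{"fn": "jog_arm", "kwargs": {"steps": [0.002, -0.002, -0.0185, 0, 0, 0, 0.0, 0, 0, -0.0185, 0, 0, 0, 0.0, 0, 0, -0.0185, 0, 0, 0, 0.0, 0, 0, -0.0185, 0, 0, 0, 0.0, 0, 0, -0.0185, 0, 0, 0, 0.0, 0, 0, 0, 0, 0, 0, 1, 0, 0, 0, 0, 0, 0, 1, 0, 0, 0, 0, 0, 0, 1, 0, 0, 0, 0, 0, 0, 1, 0, 0, 0, 0, 0, 0, 1, 0, 0, 0.036, 0, 0, 0, 1, 0, 0, 0.036, 0, 0, 0, 1, 0, 0, 0.036, 0, 0, 0, 1, 0, 0, 0.036, 0, 0, 0, 1]}}

```text
time: 13.3
position: [0.5889, 0.3889, 0.1751]
eef_rot: [1.225, 2.892, 0.001]
contact_force: [0.6, -0.1, 0.0]
gripper_width: 0.289
grasp_force: 61.8
```

Emit:
{"fn": "jog_arm", "kwargs": {"steps": [-0.0046, -0.0232, 0, 0, 0, -6.8, 1, -0.0046, -0.0232, 0, 0, 0, -6.8, 1, -0.0046, -0.0232, 0, 0, 0, -6.8, 1, -0.0046, -0.0232, 0, 0, 0, -6.8, 1, -0.0046, -0.0232, 0, 0, 0, -6.8, 1, -0.0046, -0.0232, 0, 0, 0, -6.8, 1, -0.0046, -0.0232, 0, 0, 0, -6.8, 1, -0.0046, -0.0232, 0, 0, 0, -6.8, 1, -0.0046, -0.0232, 0, 0, 0, -6.8, 1, -0.0046, -0.0232, 0, 0, 0, -6.8, 1, -0.0046, -0.0232, 0, 0, 0, -6.8, 1, -0.0046, -0.0232, 0, 0, 0, -6.8, 1, -0.0046, -0.0232, 0, 0, 0, -6.8, 1, -0.0046, -0.0232, 0, 0, 0, -6.8, 1, -0.0046, -0.0232, 0, 0, 0, -6.8, 1, 0, 0, 0, 0, 0, 0, 1, 0, 0, 0, 0, 0, 0, 1]}}

```text
time: 14.72
position: [0.5202, 0.0402, 0.1732]
eef_rot: [3.019, 0.867, 0.002]
contact_force: [-0.4, 0.5, 0.2]
gripper_width: 0.286
grasp_force: 61.9
```

Emit:
{"fn": "jog_arm", "kwargs": {"steps": [0, 0, -0.022, 0, 0, 0, 1, 0, 0, -0.014, 0, 0, 0, 1, 0, 0, -0.0105, 0, 0, 0, 1, 0, 0, 0, 0, 0, 0, 1, 0, 0, 0, 0, 0, 0, 0.1, 0, 0, 0, 0, 0, 0, 0.1, 0, 0, 0, 0, 0, 0, 0.1, 0, 0, 0, 0, 0, 0, 0.1, 0, 0, 0.025, 0, 0, 0, 0.1, 0, 0, 0.04, 0, 0, 0, 0.1, 0, 0, 0.04, 0, 0, 0, 0, 0.012, -0.01, 0.03, 0, 0, 0, -0.2, 0.03, -0.02, 0, 0, 0, 0, -0.2, 0.03, -0.02, 0, 0, 0, 0, -0.2]}}

```text
time: 15.88
position: [0.5932, -0.0093, 0.2638]
eef_rot: [3.016, 0.87, 0.007]
contact_force: [-0.6, 1.1, -1.4]
gripper_width: 0.595
grasp_force: 0.0
```

```bash
python3 - <<'E'
from h import *
s=env.read_state();print(s["position"],s["eef_rot"],s["gripper_width"],s["joints"])
im=save("wrist","w6")
for d in env.spot_in("clamp_grip","wrist"):
    b=np.array(d["bbox"]);print(np.round(b),round(d["confidence"],2),ray("wrist",*(b[:2]+b[2:])/2,.158).round(3))
c=cv2.imread("pics/w6.png")
L=[cv2.resize(c,(693,520)),np.vstack([patch(im,"wrist",(.634,-.071),.176,.06)]*2)]
cv2.imwrite("pics/p4.png",cv2.resize(np.hstack(L),(790,431)))
E
```

```text
[ 0.59324274 -0.00930243  0.26384257] [3.0162075  0.87012946 0.0071053 ] 0.594846433014328 [-2.12995560e-01  4.56431911e-01  1.26479554e+00  5.46867261e-05
  1.41525319e+00  7.96074375e-01]
[ 49.   1. 276. 305.] 0.61 [0.59  0.069 0.158]
[359. 170. 441. 252.] 0.58 [ 0.636 -0.071  0.158]
```

View pics/p4.png

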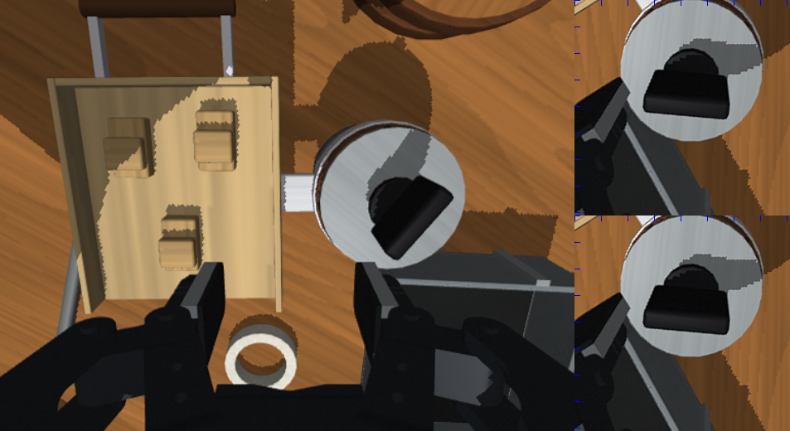

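Emit:
{"fn": "jog_arm", "kwargs": {"steps": [0.0073, -0.01, 0, 0, 0, -6.37, 0, 0.0073, -0.01, 0, 0, 0, -6.37, 0, 0.0073, -0.01, 0, 0, 0, -6.37, 0, 0.0073, -0.01, 0, 0, 0, -6.37, 0, 0.0073, -0.01, 0, 0, 0, -6.37, 0, 0.0073, -0.01, 0, 0, 0, -6.37, 0, 0, 0, -0.02, 0, 0, 0, 0, 0, 0, -0.02, 0, 0, 0, 0, 0, 0, 0, 0, 0, 0, 0, 0, 0, 0, 0, 0, 0, 0]}}

```text
time: 16.82
position: [0.6354, -0.0687, 0.2206]
eef_rot: [-3.137, 0.167, 0.003]
contact_force: [0.9, -1.0, 0.3]
gripper_width: 0.498
grasp_force: 0.0
```

```bash
python3 - <<'E'
from h import *
s=env.read_state();print(s["position"],s["eef_rot"],s["gripper_width"],s["joints"])
im=save("wrist","w7")
cv2.imwrite("pics/p5.png",np.hstack([patch(im,"wrist",(.637,-.069),.176,.05,400),im[:400,:400,::-1][:, :] if 0 else cv2.resize(im[:,:,::-1],(400,400))]))
E
```

```text
[ 0.63542413 -0.06869898  0.2206022 ] [-3.13663743e+00  1.67144812e-01  2.95692271e-03] 0.49824251213840376 [-2.90700560e-01  5.93138071e-01  1.16233700e+00  4.73611761e-05
  1.38806596e+00  1.38656220e+00]
```

View pics/p5.png

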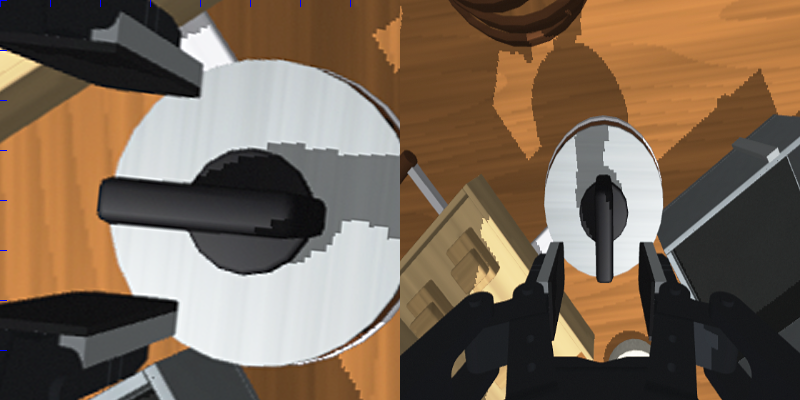

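Emit:
{"fn": "jog_arm", "kwargs": {"steps": [0.001, -0.001, -0.019, 0, 0, 0, 0, 0, 0, -0.019, 0, 0, 0, 0, 0, 0, -0.0186, 0, 0, 0, 0, 0, 0, 0, 0, 0, 0, 0, 0, 0, 0, 0, 0, 0, 1, 0, 0, 0, 0, 0, 0, 1, 0, 0, 0, 0, 0, 0, 1, 0, 0, 0, 0, 0, 0, 1, 0, 0, 0, 0, 0, 0, 1, 0, 0, 0, 0, 0, 0, 1]}}

```text
time: 17.7
position: [0.6376, -0.0707, 0.1667]
eef_rot: [3.136, -0.167, 0.006]
contact_force: [-1.2, -2.8, 7.4]
gripper_width: 0.131
grasp_force: 59.3
```

Emit:
{"fn": "jog_arm", "kwargs": {"steps": [0, 0, 0, 0, 0, 5, 1, 0, 0, 0, 0, 0, 5, 1, 0, 0, 0, 0, 0, 5, 1, 0, 0, 0, 0, 0, 5, 1, 0, 0, 0, 0, 0, 5, 1, 0, 0, 0, 0, 0, 5, 1, 0, 0, 0, 0, 0, 5, 1, 0, 0, 0, 0, 0, 5, 1, 0, 0, 0, 0, 0, 5, 1, 0, 0, 0, 0, 0, 5, 1, 0, 0, 0, 0, 0, 5, 1, 0, 0, 0, 0, 0, 5, 1, 0, 0, 0, 0, 0, 5, 1, 0, 0, 0, 0, 0, 5, 1, 0, 0, 0, 0, 0, 5, 1, 0, 0, 0, 0, 0, 5, 1, 0, 0, 0, 0, 0, 0, 1, 0, 0, 0, 0, 0, 0, 1]}}

```text
time: 19.2
position: [0.6361, -0.0685, 0.1667]
eef_rot: [-2.508, -1.888, -0.001]
contact_force: [-11.0, 7.0, 11.4]
gripper_width: 0.132
grasp_force: 60.2
```

Emit:
{"fn": "jog_arm", "kwargs": {"steps": [0, 0, 0, 0, 0, 0, 0, 0, 0, 0, 0, 0, 0, 0, 0, 0, 0, 0, 0, 0, 0, 0, 0, 0, 0, 0, 0, 0, 0, 0.035, 0, 0, 0, 0.1, 0, 0, 0.035, 0, 0, 0, 0.1, 0.0031, 0.0281, 0, 0, 0, 6.93, 0.1, 0.0031, 0.0281, 0, 0, 0, 6.93, 0.1, 0.0031, 0.0281, 0, 0, 0, 6.93, 0.1, 0.0031, 0.0281, 0, 0, 0, 6.93, 0.1, 0.0031, 0.0281, 0, 0, 0, 6.93, 0.1, 0.0031, 0.0281, 0, 0, 0, 6.93, 0.1, 0.0031, 0.0281, 0, 0, 0, 6.93, 0.1, 0, 0, -0.03, 0, 0, 0, 0.1, 0, 0, 0, 0, 0, 0, 0.1, 0, 0, 0, 0, 0, 0, 0.1]}}

```text
validation failed for argument at $.st...
```

```bash
python3 - <<'E'
from h import *
s=env.read_state();print(s["position"],s["eef_rot"],s["gripper_width"],s["joints"])
im=save("wrist","w8")
t=save("top","t4")
cv2.imwrite("pics/p6.png",np.hstack([cv2.resize(im[:,:,::-1],(480,360)),patch(t,"top",(.637,-.07),.176,.06,300)[:, :],]) if 0 else np.hstack([cv2.resize(im[:,:,::-1],(480,360)),patch(t,"top",(.61,.03),.13,.16,360)[:360,:300]]))
E
```

```text
[ 0.6361273  -0.06852436  0.16666731] [-2.50757569e+00 -1.88823755e+00 -5.50925334e-04] 0.1321473559303782 [-0.29076987  0.63699026  1.23226723  0.00189728  1.27420824 -0.01138326]
```

View pics/p6.png

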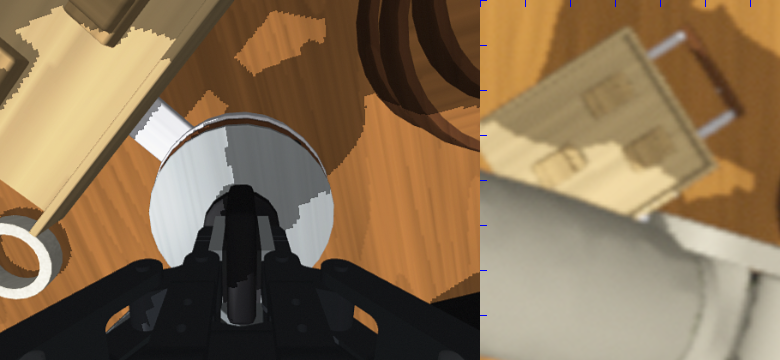

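Emit:
{"fn": "jog_arm", "kwargs": {"steps": [0, 0, 0, 0, 0, 0, 0, 0, 0, 0, 0, 0, 0, 0, 0, 0, 0, 0, 0, 0, 0, 0, 0, 0, 0, 0, 0, 0, 0, 0, 0.035, 0, 0, 0, 0.1, 0, 0, 0.035, 0, 0, 0, 0.1, 0.0031, 0.0281, 0, 0, 0, 6.93, 0.1, 0.0031, 0.0281, 0, 0, 0, 6.93, 0.1, 0.0031, 0.0281, 0, 0, 0, 6.93, 0.1, 0.0031, 0.0281, 0, 0, 0, 6.93, 0.1, 0.0031, 0.0281, 0, 0, 0, 6.93, 0.1, 0.0031, 0.0281, 0, 0, 0, 6.93, 0.1, 0.0031, 0.0281, 0, 0, 0, 6.93, 0.1, 0, 0, -0.03, 0, 0, 0, 0.1, 0, 0, 0, 0, 0, 0, 0.1, 0, 0, 0, 0, 0, 0, 0.1]}}

```text
time: 20.63
position: [0.658, 0.1262, 0.2031]
eef_rot: [-1.514, -2.75, 0.003]
contact_force: [-0.3, 0.3, 0.7]
gripper_width: 0.449
grasp_force: 0.0
```

```bash
python3 - <<'E'
from h import *
s=env.read_state();print(s["position"],s["eef_rot"],s["gripper_width"],s["joints"])
im=save("wrist","w9")
cv2.imwrite("pics/p7.png",np.hstack([cv2.resize(im[:,:,::-1],(480,360)),patch(im,"wrist",(.658,.128),.119,.06,300)[:, :][:300].repeat(1,0) if 0 else cv2.resize(patch(im,"wrist",(.658,.128),.119,.06,300),(300,360))]))
E
```

```text
[0.65804129 0.12624049 0.20313978] [-1.51365337 -2.74956325  0.00300772] 0.4486407715927642 [ 1.51616252e-02  6.79205019e-01  1.06333070e+00 -2.20061297e-04
  1.40254464e+00 -5.49132964e-01]
```

View pics/p7.png

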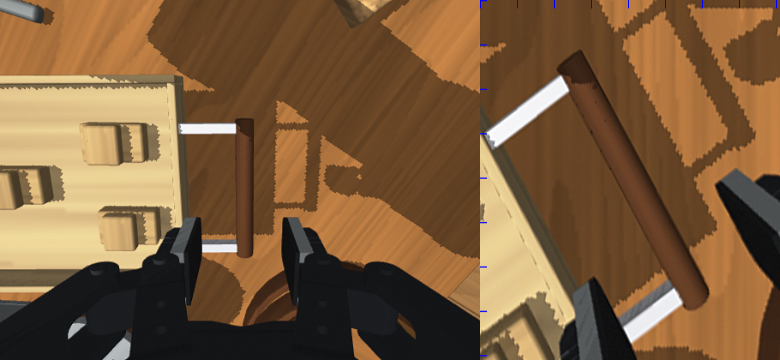

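Emit:
{"fn": "jog_arm", "kwargs": {"steps": [0.0015, 0.002, -0.021, 0, 0, 0, 0.1, 0, 0, -0.021, 0, 0, 0, 0.1, 0, 0, -0.021, 0, 0, 0, 0.1, 0, 0, -0.021, 0, 0, 0, 0.1, 0, 0, 0, 0, 0, 0, 0.1, 0, 0, 0, 0, 0, 0, 1, 0, 0, 0, 0, 0, 0, 1, 0, 0, 0, 0, 0, 0, 1, 0, 0, 0, 0, 0, 0, 1, 0, 0, 0, 0, 0, 0, 1]}}

```text
time: 21.52
position: [0.6611, 0.1279, 0.1228]
eef_rot: [1.513, 2.749, 0.002]
contact_force: [-1.2, -4.6, 5.5]
gripper_width: 0.116
grasp_force: 58.8
```

```bash
python3 - <<'E'
import numpy as np
p=np.array([.637,-.0695]);h=np.array([.6595,.128]);r=h-p
print(np.hypot(*r))
a=0;o=h
st=[2,3,4]+[5]*15+[3,2]
for s in st:
    a+=np.radians(s);n=p+np.array([[np.cos(a),-np.sin(a)],[np.sin(a),np.cos(a)]])@r
    print("%.4f, %.4f, 0, 0, 0, %g, 1,"%(*(n-o),s),end=" ");o=np.round(n,5) if 0 else o+np.round(n-o,4)
print(np.degrees(a),n)
E
```

```text
0.1987775138188422
-0.0069, 0.0007, 0, 0, 0, 2, 1, -0.0104, 0.0005, 0, 0, 0, 3, 1, -0.0139, -0.0001, 0, 0, 0, 4, 1, -0.0172, -0.0015, 0, 0, 0, 5, 1, -0.0171, -0.0030, 0, 0, 0, 5, 1, -0.0168, -0.0045, 0, 0, 0, 5, 1, -0.0163, -0.0060, 0, 0, 0, 5, 1, -0.0157, -0.0073, 0, 0, 0, 5, 1, -0.0150, -0.0087, 0, 0, 0, 5, 1, -0.0142, -0.0099, 0, 0, 0, 5, 1, -0.0133, -0.0111, 0, 0, 0, 5, 1, -0.0123, -0.0123, 0, 0, 0, 5, 1, -0.0111, -0.0133, 0, 0, 0, 5, 1, -0.0099, -0.0142, 0, 0, 0, 5, 1, -0.0087, -0.0150, 0, 0, 0, 5, 1, -0.0073, -0.0157, 0, 0, 0, 5, 1, -0.0060, -0.0163, 0, 0, 0, 5, 1, -0.0045, -0.0168, 0, 0, 0, 5, 1, -0.0020, -0.0102, 0, 0, 0, 3, 1, -0.0010, -0.0069, 0, 0, 0, 2, 1, 88.99999999999999 [ 0.43992276 -0.04355658]
```

Emit:
{"fn": "jog_arm", "kwargs": {"steps": [-0.0069, 0.0007, 0, 0, 0, 2, 1, -0.0104, 0.0005, 0, 0, 0, 3, 1, -0.0139, -0.0001, 0, 0, 0, 4, 1, -0.0172, -0.0015, 0, 0, 0, 5, 1, -0.0171, -0.003, 0, 0, 0, 5, 1, -0.0168, -0.0045, 0, 0, 0, 5, 1, -0.0163, -0.006, 0, 0, 0, 5, 1, -0.0157, -0.0073, 0, 0, 0, 5, 1, -0.015, -0.0087, 0, 0, 0, 5, 1, -0.0142, -0.0099, 0, 0, 0, 5, 1]}}

```text
time: 22.35
position: [0.5162, 0.09, 0.1227]
eef_rot: [0.365, 3.118, 0.005]
contact_force: [-4.3, 5.6, 13.1]
gripper_width: 0.114
grasp_force: 59.8
```

Emit:
{"fn": "jog_arm", "kwargs": {"steps": [-0.0133, -0.0111, 0, 0, 0, 5, 1, -0.0123, -0.0123, 0, 0, 0, 5, 1, -0.0111, -0.0133, 0, 0, 0, 5, 1, -0.0099, -0.0142, 0, 0, 0, 5, 1, -0.0087, -0.015, 0, 0, 0, 5, 1, -0.0073, -0.0157, 0, 0, 0, 5, 1, -0.006, -0.0163, 0, 0, 0, 5, 1, -0.0045, -0.0168, 0, 0, 0, 5, 1, -0.002, -0.0102, 0, 0, 0, 3, 1, -0.001, -0.0069, 0, 0, 0, 2, 1, 0, 0, 0, 0, 0, 0, 1, 0, 0, 0, 0, 0, 0, 1]}}

```text
time: 23.35
position: [0.4376, -0.0426, 0.1223]
eef_rot: [0.849, -3.018, -0.005]
contact_force: [-29.5, 3.8, 34.6]
gripper_width: 0.114
grasp_force: 62.0
```

```bash
python3 - <<'E'
from h import *
s=env.read_state();print(s["position"],s["eef_rot"],s["contact_force"],s["gripper_width"],s["joints"])
w=save("wrist","w10");t=save("top","t5");c=save("scene","s5")
cv2.imwrite("pics/p8.png",np.hstack([cv2.resize(w[:,:,::-1],(400,300)),cv2.resize(c[90:300,100:380,::-1],(400,300))]))
E
```

```text
[ 0.43757323 -0.04258436  0.12229769] [ 0.84850133 -3.01777011 -0.00517682] [-29.45711069   3.80479954  34.58980395] 0.11420682438040701 [-3.63965710e-01  2.94884372e-01  1.90579821e+00 -1.72073811e-03
  9.48341106e-01 -2.48193710e+00]
```

View pics/p8.png

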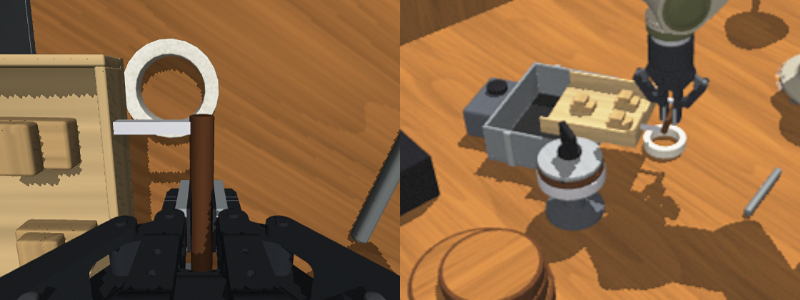

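Emit:
{"fn": "jog_arm", "kwargs": {"steps": [0, 0, 0, 0, 0, 0, 0.1, 0, 0, 0, 0, 0, 0, 0.1, 0, 0, 0, 0, 0, 0, 0.1, 0, 0, 0, 0, 0, 0, 0.1, 0, 0, 0.03, 0, 0, 0, 0.1, 0, 0, 0.04, 0, 0, 0, 0.1, 0, 0, 0.04, 0, 0, 0, 0.1]}}

```text
time: 24.08
position: [0.44, -0.0428, 0.2315]
eef_rot: [0.849, -3.023, -0.002]
contact_force: [1.1, -0.7, 0.1]
gripper_width: 0.444
grasp_force: 0.0
```

Emit:
{"fn": "jog_arm", "kwargs": {"steps": [0.01, -0.0013, 0, 0, 0, -6.87, 0, 0.01, -0.0013, 0, 0, 0, -6.87, 0, 0.01, -0.0013, 0, 0, 0, -6.87, 0, 0.01, -0.0013, 0, 0, 0, -6.87, 0, 0.01, -0.0013, 0, 0, 0, -6.87, 0, 0.01, -0.0013, 0, 0, 0, -6.87, 0, 0.01, -0.0013, 0, 0, 0, -6.87, 0, 0.01, -0.0013, 0, 0, 0, -6.87, 0, 0.01, -0.0013, 0, 0, 0, -6.87, 0, 0.01, -0.0013, 0, 0, 0, -6.87, 0, 0.01, -0.0013, 0, 0, 0, -6.87, 0, 0.01, -0.0013, 0, 0, 0, -6.87, 0, 0.01, -0.0013, 0, 0, 0, -6.87, 0, 0.01, -0.0013, 0, 0, 0, -6.87, 0, 0.01, -0.0013, 0, 0, 0, -6.87, 0, 0.01, -0.0013, 0, 0, 0, -6.87, 0, 0.01, -0.0013, 0, 0, 0, -6.87, 0, 0.01, -0.0013, 0, 0, 0, -6.87, 0, 0.01, -0.0013, 0, 0, 0, -6.87, 0, 0.01, -0.0013, 0, 0, 0, -6.87, 0]}}

```text
time: 25.75
position: [0.641, -0.069, 0.2301]
eef_rot: [-2.515, -1.883, -0.0]
contact_force: [0.3, -0.7, 0.3]
gripper_width: 0.501
grasp_force: 0.0
```

Emit:
{"fn": "jog_arm", "kwargs": {"steps": [0, 0, 0, 0, 0, 0, 0, 0, 0, 0, 0, 0, 0, 0]}}

```text
time: 25.92
position: [0.6404, -0.069, 0.2298]
eef_rot: [-2.505, -1.895, 0.001]
contact_force: [0.5, -0.1, 1.2]
gripper_width: 0.501
grasp_force: 0.0
```

Emit:
{"fn": "jog_arm", "kwargs": {"steps": [-0.0038, -0.0005, -0.021, 0, 0, 0, 0, 0, 0, -0.022, 0, 0, 0, 0, 0, 0, -0.022, 0, 0, 0, 0, 0, 0, 0, 0, 0, 0, 0, 0, 0, 0, 0, 0, 0, 1, 0, 0, 0, 0, 0, 0, 1, 0, 0, 0, 0, 0, 0, 1, 0, 0, 0, 0, 0, 0, 1, 0, 0, 0, 0, 0, 0, 1, 0, 0, 0, 0, 0, 0, 1]}}

```text
time: 26.75
position: [0.636, -0.0693, 0.1674]
eef_rot: [-2.508, -1.892, 0.001]
contact_force: [-9.7, 1.8, 5.3]
gripper_width: 0.13
grasp_force: 59.4
```

Emit:
{"fn": "jog_arm", "kwargs": {"steps": [0, 0, 0, 0, 0, -5, 1, 0, 0, 0, 0, 0, -5, 1, 0, 0, 0, 0, 0, -5, 1, 0, 0, 0, 0, 0, -5, 1, 0, 0, 0, 0, 0, -5, 1, 0, 0, 0, 0, 0, -5, 1, 0, 0, 0, 0, 0, -5, 1, 0, 0, 0, 0, 0, -5, 1, 0, 0, 0, 0, 0, -5, 1, 0, 0, 0, 0, 0, -5, 1, 0, 0, 0, 0, 0, -5, 1, 0, 0, 0, 0, 0, -5, 1, 0, 0, 0, 0, 0, -5, 1, 0, 0, 0, 0, 0, -5, 1, 0, 0, 0, 0, 0, -4, 1, 0, 0, 0, 0, 0, -4, 1, 0, 0, 0, 0, 0, 0, 1, 0, 0, 0, 0, 0, 0, 1]}}

```text
time: 28.25
position: [0.6368, -0.0706, 0.1674]
eef_rot: [3.137, -0.11, 0.003]
contact_force: [-2.5, -4.1, 2.5]
gripper_width: 0.127
grasp_force: 59.0
```

```bash
python3 - <<'E'
from h import *
s=env.read_state();print(s["position"],s["eef_rot"],s["contact_force"],s["wrist_torque"],s["gripper_width"],s["joints"])
E
```

```text
[ 0.63675538 -0.0706336   0.16744626] [ 3.13708626e+00 -1.09543277e-01  2.64034951e-03] [-2.51581963 -4.13843706  2.50434447] [-0.76078326  0.71213654 -0.09460297] 0.127264168899765 [-0.29224898  0.63642814  1.23111486 -0.00217633  1.27176339  1.34899533]
```

Emit:
{"fn": "jog_arm", "kwargs": {"steps": [0, 0, 0, 0, 0, -3, 1, 0, 0, 0, 0, 0, -3, 1, 0, 0, 0, 0, 0, 0, 1, 0, 0, 0, 0, 0, 0, 1]}}

```text
time: 28.58
position: [0.6367, -0.0707, 0.1675]
eef_rot: [3.127, -0.268, 0.002]
contact_force: [-4.0, -4.5, 3.1]
gripper_width: 0.13
grasp_force: 76.3
```

```bash
python3 - <<'E'
from h import *
s=env.read_state();print(s["position"],s["eef_rot"],s["contact_force"],s["wrist_torque"],s["gripper_width"],s["joints"])
E
```

```text
[ 0.63671394 -0.07065616  0.16747429] [ 3.12664071e+00 -2.68080719e-01  2.47293639e-03] [-4.02844339 -4.47061232  3.12969806] [-0.80285868  0.79273863  1.64580434] 0.12988318035015559 [-0.29193096  0.63642701  1.23104239 -0.00322548  1.27186906  1.45087504]
```

Emit:
{"fn": "jog_arm", "kwargs": {"steps": [0, 0, 0, 0, 0, 2, 0, 0, 0, 0, 0, 0, 0, 0, 0, 0, 0, 0, 0, 0, 0, 0, 0, 0, 0, 0, 0, 0, 0, 0, 0.035, 0, 0, 0, 0, 0, 0, 0.035, 0, 0, 0, 0, -0.033, 0.0046, 0, 0, 0, 6.53, 0.1, -0.033, 0.0046, 0, 0, 0, 6.53, 0.1, -0.033, 0.0046, 0, 0, 0, 6.53, 0.1, -0.033, 0.0046, 0, 0, 0, 6.53, 0.1, -0.033, 0.0046, 0, 0, 0, 6.53, 0.1, -0.033, 0.0046, 0, 0, 0, 6.53, 0.1, 0, 0, 0, 0, 0, 0, 0.1, 0, 0, 0, 0, 0, 0, 0.1]}}

```text
time: 29.75
position: [0.438, -0.0417, 0.2361]
eef_rot: [3.026, 0.842, 0.002]
contact_force: [0.4, 0.1, 0.6]
gripper_width: 0.448
grasp_force: 0.0
```

```bash
python3 - <<'E'
from h import *
s=env.read_state();print(s["position"],s["eef_rot"],s["gripper_width"])
w=save("wrist","w11")
for n in ["tray_handle","tray","car1"]:
  for d in env.spot_in(n,"wrist"): print(n,np.round(d["bbox"]),d["confidence"])
# brown-dark handle mask near expected bar
a=np.radians(211.5);x=np.array([np.cos(a),np.sin(a)]);h=np.array([.439,-.043])
for k in(-.048,0,.048):print(proj("wrist",[*(h+k*x),.116]))
hsv=cv2.cvtColor(w,cv2.COLOR_RGB2HSV)
for v in range(40,320,30): print(v,[tuple(w[v,u]) for u in range(250,320,8)])
E
```

```text
[ 0.43802134 -0.0417243   0.2361426 ] [3.02559117e+00 8.42293001e-01 2.12053505e-03] 0.4475382344873546
tray_handle [274.  93. 560. 316.] 0.65
tray [270.  91. 558. 316.] 0.55
car1 [476. 190. 552. 233.] 0.97
car1 [372. 142. 444. 188.] 0.83
car1 [374. 229. 443. 275.] 0.79
[282.28479878 136.95048599]
[282.61815607 210.18425676]
[282.91911486 276.30054781]
40 [(np.uint8(156), np.uint8(103), np.uint8(55)), (np.uint8(145), np.uint8(95), np.uint8(50)), (np.uint8(145), np.uint8(95), np.uint8(50)), (np.uint8(149), np.uint8(97), np.uint8(51)), (np.uint8(158), np.uint8(103), np.uint8(54)), (np.uint8(158), np.uint8(104), np.uint8(56)), (np.uint8(154), np.uint8(102), np.uint8(53)), (np.uint8(145), np.uint8(94), np.uint8(49)), (np.uint8(145), np.uint8(95), np.uint8(51))]
70 [(np.uint8(149), np.uint8(98), np.uint8(52)), (np.uint8(147), np.uint8(97), np.uint8(50)), (np.uint8(149), np.uint8(98), np.uint8(51)), (np.uint8(145), np.uint8(95), np.uint8(50)), (np.uint8(149), np.uint8(98), np.uint8(52)), (np.uint8(89), np.uint8(58), np.uint8(31)), (np.uint8(87), np.uint8(58), np.uint8(30)), (np.uint8(145),
[... 2657 characters left out ...]
 np.uint8(56)), (np.uint8(153), np.uint8(100), np.uint8(52)), (np.uint8(86), np.uint8(52), np.uint8(33)), (np.uint8(141), np.uint8(92), np.uint8(50)), (np.uint8(140), np.uint8(92), np.uint8(48)), (np.uint8(138), np.uint8(91), np.uint8(48)), (np.uint8(156), np.uint8(102), np.uint8(53))]
310 [(np.uint8(155), np.uint8(101), np.uint8(53)), (np.uint8(160), np.uint8(105), np.uint8(55)), (np.uint8(164), np.uint8(106), np.uint8(57)), (np.uint8(161), np.uint8(105), np.uint8(54)), (np.uint8(152), np.uint8(99), np.uint8(53)), (np.uint8(146), np.uint8(96), np.uint8(50)), (np.uint8(144), np.uint8(95), np.uint8(49)), (np.uint8(141), np.uint8(92), np.uint8(48)), (np.uint8(144), np.uint8(96), np.uint8(49))]
```

Emit:
{"fn": "jog_arm", "kwargs": {"steps": [0.001, -0.0013, -0.023, 0, 0, 0, 0.1, 0, 0, -0.023, 0, 0, 0, 0.1, 0, 0, -0.023, 0, 0, 0, 0.1, 0, 0, -0.023, 0, 0, 0, 0.1, 0, 0, -0.0225, 0, 0, 0, 0.1, 0, 0, 0, 0, 0, 0, 0.1, 0, 0, 0, 0, 0, 0, 1, 0, 0, 0, 0, 0, 0, 1, 0, 0, 0, 0, 0, 0, 1, 0, 0, 0, 0, 0, 0, 1, 0, 0, 0, 0, 0, 0, 1]}}

```text
time: 30.87
position: [0.4396, -0.0426, 0.122]
eef_rot: [-3.025, -0.844, -0.0]
contact_force: [-4.1, 5.4, 1.7]
gripper_width: 0.12
grasp_force: 58.5
```

```bash
python3 - <<'E'
import numpy as np
yd=np.array([.5225,-.853]);xd=np.array([-.853,-.5225])
f=lambda t:np.array([-.212*np.cos(t)+.024*np.sin(t),.212*np.sin(t)+.024*np.cos(t)])
ths=np.linspace(0,.8,19);o=f(0)
for a,b in zip(ths,ths[1:]):
    d=np.round(f(b)-o,5);o=o+d;r=-np.degrees(b-a)*.5*xd
    print("%.4f, %.4f, %.4f, %.2f, %.2f, 0, 1,"%(*(d[0]*yd),d[1],*r),end=" ")
E
```

```text
0.0007, -0.0011, 0.0094, 1.09, 0.67, 0, 1, 0.0009, -0.0014, 0.0093, 1.09, 0.67, 0, 1, 0.0011, -0.0018, 0.0092, 1.09, 0.67, 0, 1, 0.0013, -0.0021, 0.0091, 1.09, 0.67, 0, 1, 0.0015, -0.0025, 0.0090, 1.09, 0.67, 0, 1, 0.0017, -0.0028, 0.0089, 1.09, 0.67, 0, 1, 0.0019, -0.0032, 0.0087, 1.09, 0.67, 0, 1, 0.0021, -0.0035, 0.0086, 1.09, 0.67, 0, 1, 0.0023, -0.0038, 0.0084, 1.09, 0.67, 0, 1, 0.0025, -0.0041, 0.0082, 1.09, 0.67, 0, 1, 0.0027, -0.0044, 0.0079, 1.09, 0.67, 0, 1, 0.0029, -0.0047, 0.0077, 1.09, 0.67, 0, 1, 0.0031, -0.0050, 0.0074, 1.09, 0.67, 0, 1, 0.0032, -0.0053, 0.0072, 1.09, 0.67, 0, 1, 0.0034, -0.0056, 0.0069, 1.09, 0.67, 0, 1, 0.0036, -0.0058, 0.0066, 1.09, 0.67, 0, 1, 0.0037, -0.0060, 0.0063, 1.09, 0.67, 0, 1, 0.0039, -0.0063, 0.0060, 1.09, 0.67, 0, 1,
```

Emit:
{"fn": "jog_arm", "kwargs": {"steps": [0.0007, -0.0011, 0.0094, 1.09, 0.67, 0, 1, 0.0009, -0.0014, 0.0093, 1.09, 0.67, 0, 1, 0.0011, -0.0018, 0.0092, 1.09, 0.67, 0, 1, 0.0013, -0.0021, 0.0091, 1.09, 0.67, 0, 1, 0.0015, -0.0025, 0.009, 1.09, 0.67, 0, 1, 0.0017, -0.0028, 0.0089, 1.09, 0.67, 0, 1, 0.0019, -0.0032, 0.0087, 1.09, 0.67, 0, 1]}}

```text
time: 31.45
position: [0.4492, -0.0578, 0.186]
eef_rot: [-2.88, -0.804, 0.062]
contact_force: [4.2, 2.4, -4.4]
gripper_width: 0.114
grasp_force: 58.3
```

Emit:
{"fn": "jog_arm", "kwargs": {"steps": [0.0021, -0.0035, 0.0086, 1.09, 0.67, 0, 1, 0.0023, -0.0038, 0.0084, 1.09, 0.67, 0, 1, 0.0025, -0.0041, 0.0082, 1.09, 0.67, 0, 1, 0.0027, -0.0044, 0.0079, 1.09, 0.67, 0, 1, 0.0029, -0.0047, 0.0077, 1.09, 0.67, 0, 1, 0.0031, -0.005, 0.0074, 1.09, 0.67, 0, 1, 0.0032, -0.0053, 0.0072, 1.09, 0.67, 0, 1, 0.0034, -0.0056, 0.0069, 1.09, 0.67, 0, 1, 0.0036, -0.0058, 0.0066, 1.09, 0.67, 0, 1, 0.0037, -0.006, 0.0063, 1.09, 0.67, 0, 1, 0, 0, 0, 0, 0, 0, 1, 0, 0, 0, 0, 0, 0, 1, 0, 0, 0, 0, 0, 0, 1, 0, 0, 0, 0, 0, 0, 1, 0, 0, 0, 0, 0, 0, 1, 0, 0, 0, 0, 0, 0, 1]}}

```text
time: 32.78
position: [0.4787, -0.1057, 0.2602]
eef_rot: [-2.672, -0.746, 0.143]
contact_force: [6.1, 2.2, -3.9]
gripper_width: 0.114
grasp_force: 58.7
```

```bash
python3 - <<'E'
from h import *
s=env.read_state();print(s["position"],s["eef_rot"],s["contact_force"],s["gripper_width"],s["joints"])
for c in["scene","top","wrist"]:
  save(c,c+"12")
  for n in ["car1","tray"]:
    for d in env.spot_in(n,c): b=np.array(d["bbox"]);print(c,n,np.round(b),round(d["confidence"],2),ray(c,*(b[:2]+b[2:])/2,.018).round(3))
E
```

```text
[ 0.47870156 -0.1056748   0.26019973] [-2.67202803 -0.7462556   0.14343739] [ 6.07625511  2.23853463 -3.85879015] 0.11443985185659823 [-0.54169768  0.38228678  1.42613623  0.17302183  1.66970965  0.47221607]
scene car1 [446. 318. 468. 336.] 0.73 [0.467 0.482 0.018]
scene car1 [174. 176. 192. 184.] 0.65 [ 0.584 -0.299  0.018]
scene car1 [417. 344. 436. 366.] 0.52 [0.567 0.477 0.018]
scene tray [191. 110. 270. 180.] 0.58 [ 0.386 -0.34   0.018]
scene tray [142. 131. 254. 206.] 0.23 [ 0.524 -0.313  0.018]
top car1 [130. 233. 141. 247.] 0.53 [0.457 0.465 0.018]
top tray [330. 178. 364. 227.] 0.57 [ 0.554 -0.155  0.018]
wrist car1 [ 47.  81.  81. 109.] 0.67 [0.343 0.268 0.018]
wrist tray [264.  90. 560. 388.] 0.66 [ 0.45  -0.165  0.018]
```

Emit:
{"fn": "jog_arm", "kwargs": {"steps": [-0.0037, 0.006, -0.0063, -1.09, -0.67, 0, 1, -0.0036, 0.0058, -0.0066, -1.09, -0.67, 0, 1, -0.0034, 0.0056, -0.0069, -1.09, -0.67, 0, 1, -0.0032, 0.0053, -0.0072, -1.09, -0.67, 0, 1, -0.0031, 0.005, -0.0074, -1.09, -0.67, 0, 1, -0.0029, 0.0047, -0.0077, -1.09, -0.67, 0, 1, -0.0027, 0.0044, -0.0079, -1.09, -0.67, 0, 1, -0.0025, 0.0041, -0.0082, -1.09, -0.67, 0, 1, -0.0023, 0.0038, -0.0084, -1.09, -0.67, 0, 1, -0.0021, 0.0035, -0.0086, -1.09, -0.67, 0, 1, -0.0019, 0.0032, -0.0087, -1.09, -0.67, 0, 1, -0.0017, 0.0028, -0.0089, -1.09, -0.67, 0, 1, -0.0015, 0.0025, -0.009, -1.09, -0.67, 0, 1, -0.0013, 0.0021, -0.0091, -1.09, -0.67, 0, 1, -0.0011, 0.0018, -0.0092, -1.09, -0.67, 0, 1, -0.0009, 0.0014, -0.0093, -1.09, -0.67, 0, 1, -0.0007, 0.0011, -0.0094, -1.09, -0.67, 0, 1, 0, 0, 0, 0, 0, 0, 1]}}

```text
time: 34.73
position: [0.4397, -0.0423, 0.1218]
eef_rot: [3.024, 0.846, 0.003]
contact_force: [1.3, 3.6, -1.9]
gripper_width: 0.109
grasp_force: 62.7
```

Emit:
{"fn": "jog_arm", "kwargs": {"steps": [0, 0, 0, 0, 0, 0, 0.1, 0, 0, 0, 0, 0, 0, 0.1, 0, 0, 0, 0, 0, 0, 0.1, 0, 0, 0, 0, 0, 0, 0.1, 0, 0, 0.03, 0, 0, 0, 0.1, 0, 0, 0.04, 0, 0, 0, 0.1, 0, 0, 0.04, 0, 0, 0, 0.1, 0, 0, 0, 0, 0, 0, 0.1]}}

```text
time: 35.4
position: [0.442, -0.0442, 0.2377]
eef_rot: [3.019, 0.842, 0.015]
contact_force: [0.5, -0.7, 0.1]
gripper_width: 0.452
grasp_force: 0.0
```

```bash
python3 - <<'E'
from h import *
s=env.read_state();print(s["position"],s["eef_rot"],s["contact_force"],s["gripper_width"],s["joints"])
for c in["scene","top","wrist"]:
  save(c,c+"13")
  for n in ["car1","tray"]:
    for d in env.spot_in(n,c): b=np.array(d["bbox"]);print(c,n,np.round(b),round(d["confidence"],2),ray(c,*(b[:2]+b[2:])/2,.018).round(3))
E
```

```text
[ 0.44198542 -0.04415235  0.23769082] [3.01899591 0.84192604 0.015153  ] [ 0.49068714 -0.68415682  0.08604488] 0.4515078583958835 [-3.64385714e-01  1.41850634e-01  1.75651280e+00 -1.84999217e-04
  1.23107781e+00  6.62538641e-01]
scene car1 [447. 314. 472. 338.] 0.81 [0.462 0.484 0.018]
scene car1 [416. 344. 435. 367.] 0.55 [0.569 0.475 0.018]
scene car1 [179. 161. 192. 176.] 0.5 [ 0.55  -0.335  0.018]
scene tray [199. 140. 299. 193.] 0.97 [ 0.415 -0.223  0.018]
scene tray [403. 240. 424. 257.] 0.61 [0.347 0.287 0.018]
top car1 [126. 233. 141. 246.] 0.72 [0.458 0.469 0.018]
top car1 [385. 172. 398. 186.] 0.68 [ 0.623 -0.294  0.018]
top car1 [386. 187. 400. 195.] 0.5 [ 0.587 -0.296  0.018]
top tray [317. 176. 390. 255.] 0.66 [ 0.516 -0.174  0.018]
wrist tray [271.  92. 560. 322.] 0.9 [ 0.482 -0.16   0.018]
```

Emit:
{"fn": "jog_arm", "kwargs": {"steps": [0.0325, -0.0043, 0, 0, 0, -6.5, 0, 0.0325, -0.0043, 0, 0, 0, -6.5, 0, 0.0325, -0.0043, 0, 0, 0, -6.5, 0, 0.0325, -0.0043, 0, 0, 0, -6.5, 0, 0.0325, -0.0043, 0, 0, 0, -6.5, 0, 0.0325, -0.0043, 0, 0, 0, -6.5, 0, 0, 0, -0.02, 0, 0, 0, 0, 0, 0, 0, 0, 0, 0, 0, 0, 0, 0, 0, 0, 0, 0]}}

```text
time: 36.6
position: [0.6338, -0.0687, 0.2092]
eef_rot: [-3.133, 0.213, 0.006]
contact_force: [-0.1, -0.5, -0.1]
gripper_width: 0.499
grasp_force: 0.0
```

Emit:
{"fn": "jog_arm", "kwargs": {"steps": [0.0028, -0.0011, -0.02, 0, 0, 0, 0, 0, 0, -0.023, 0, 0, 0, 0, 0, 0, 0, 0, 0, 0, 0, 0, 0, 0, 0, 0, 0, 1, 0, 0, 0, 0, 0, 0, 1, 0, 0, 0, 0, 0, 0, 1, 0, 0, 0, 0, 0, 0, 1, 0, 0, 0, 0, 0, 0, 1, 0, 0, 0, 0, 0, 0, 1]}}

```text
time: 37.35
position: [0.6378, -0.0707, 0.1702]
eef_rot: [3.133, -0.213, 0.004]
contact_force: [-3.6, -3.3, 7.4]
gripper_width: 0.131
grasp_force: 59.3
```

Emit:
{"fn": "jog_arm", "kwargs": {"steps": [0, 0, 0, 0, 0, 5, 1, 0, 0, 0, 0, 0, 5, 1, 0, 0, 0, 0, 0, 5, 1, 0, 0, 0, 0, 0, 5, 1, 0, 0, 0, 0, 0, 5, 1, 0, 0, 0, 0, 0, 5, 1, 0, 0, 0, 0, 0, 5, 1, 0, 0, 0, 0, 0, 5, 1, 0, 0, 0, 0, 0, 5, 1, 0, 0, 0, 0, 0, 5, 1, 0, 0, 0, 0, 0, 5, 1, 0, 0, 0, 0, 0, 5, 1, 0, 0, 0, 0, 0, 5, 1, 0, 0, 0, 0, 0, 5, 1, 0, 0, 0, 0, 0, 5, 1, 0, 0, 0, 0, 0, 5, 1, 0, 0, 0, 0, 0, 0, 1, 0, 0, 0, 0, 0, 0, 1]}}

```text
time: 38.85
position: [0.6363, -0.0684, 0.1701]
eef_rot: [-2.535, -1.85, 0.001]
contact_force: [-12.4, 7.3, 13.5]
gripper_width: 0.131
grasp_force: 60.0
```

Emit:
{"fn": "jog_arm", "kwargs": {"steps": [0, 0, 0, 0, 0, 0, 0, 0, 0, 0, 0, 0, 0, 0, 0, 0, 0, 0, 0, 0, 0, 0, 0, 0, 0, 0, 0, 0, 0, 0, 0.03, 0, 0, 0, 0, 0, 0, 0.04, 0, 0, 0, 0]}}

```text
time: 39.35
position: [0.6363, -0.0699, 0.2354]
eef_rot: [-2.535, -1.846, 0.007]
contact_force: [0.7, -0.1, 0.4]
gripper_width: 0.503
grasp_force: 0.0
```

Emit:
{"fn": "jog_arm", "kwargs": {"steps": [-0.0098, 0.0013, 0, 0, 0, 6.96, 0.1, -0.0098, 0.0013, 0, 0, 0, 6.96, 0.1, -0.0098, 0.0013, 0, 0, 0, 6.96, 0.1, -0.0098, 0.0013, 0, 0, 0, 6.96, 0.1, -0.0098, 0.0013, 0, 0, 0, 6.96, 0.1, -0.0098, 0.0013, 0, 0, 0, 6.96, 0.1, -0.0098, 0.0013, 0, 0, 0, 6.96, 0.1, -0.0098, 0.0013, 0, 0, 0, 6.96, 0.1, -0.0098, 0.0013, 0, 0, 0, 6.96, 0.1, -0.0098, 0.0013, 0, 0, 0, 6.96, 0.1, -0.0098, 0.0013, 0, 0, 0, 6.96, 0.1, -0.0098, 0.0013, 0, 0, 0, 6.96, 0.1, -0.0098, 0.0013, 0, 0, 0, 6.96, 0.1, -0.0098, 0.0013, 0, 0, 0, 6.96, 0.1, -0.0098, 0.0013, 0, 0, 0, 6.96, 0.1, -0.0098, 0.0013, 0, 0, 0, 6.96, 0.1, -0.0098, 0.0013, 0, 0, 0, 6.96, 0.1, -0.0098, 0.0013, 0, 0, 0, 6.96, 0.1, -0.0098, 0.0013, 0, 0, 0, 6.96, 0.1, -0.0098, 0.0013, 0, 0, 0, 6.96, 0.1]}}

```text
time: 41.02
position: [0.4411, -0.0441, 0.2379]
eef_rot: [-0.858, 3.022, -0.0]
contact_force: [-0.4, 0.2, 0.1]
gripper_width: 0.457
grasp_force: 0.0
```

Emit:
{"fn": "jog_arm", "kwargs": {"steps": [0, 0, -0.02, 0, 0, 0, 0.1, 0, 0, 0, 0, 0, 0, 0.1, 0, 0, 0, 0, 0, 0, 0.1]}}

```text
time: 41.27
position: [0.4413, -0.0441, 0.2178]
eef_rot: [0.847, -3.024, -0.001]
contact_force: [-0.6, -0.1, 0.3]
gripper_width: 0.447
grasp_force: 0.0
```

```bash
python3 - <<'E'
from h import *
s=env.read_state();print(s["position"],s["eef_rot"],s["gripper_width"])
w=save("wrist","w14")
a=np.radians(211.5);x=np.array([np.cos(a),np.sin(a)]);h=np.array([.4395,-.0427])
for k in(-.048,0,.048):print(proj("wrist",[*(h+k*x),.116]).round())
for n in ["tray_handle","car1"]:
  for d in env.spot_in(n,"wrist"): print(n,np.round(d["bbox"]),d["confidence"])
m=(w.max(2)<100)&(w[...,0]>1.5*w[...,2])
for v in (120,150,180,210,240): 
  r=np.where((w[v,230:340,0].astype(int)<95)&(w[v,230:340,0]>45)&(w[v,230:340,0]>1.6*w[v,230:340,2]))[0]+230; print(v,r.tolist())
E
```

```text
[ 0.44133281 -0.04412284  0.21776031] [ 8.47456245e-01 -3.02416297e+00 -1.13511805e-03] 0.4472161239945563
[285. 286.]
[285. 215.]
[285. 137.]
tray_handle [  1.  86. 297. 327.] 0.75
120 [287, 288]
150 [278, 279, 280, 281, 282, 283, 284, 285, 286, 287, 288, 289, 290, 291, 292, 293, 294, 295, 296]
180 [276, 278, 279, 280, 281, 282, 283, 284, 285, 286, 287, 288, 289, 290, 291, 292, 293, 294, 295, 296]
210 [230, 231, 232, 233, 234, 235, 236, 237, 238, 239, 240, 241, 242, 243, 244, 245, 246, 247, 248, 249, 250, 251, 252, 253, 254, 255, 256, 257, 258, 259, 260, 261, 262, 263, 264, 265, 266, 267, 268, 269, 270, 271, 272, 273, 274, 275, 276, 278, 279, 280, 281, 282, 283, 284, 285, 286, 287, 288, 289, 290, 291, 292, 293, 294]
240 [230, 231, 269, 270, 271, 272, 273, 274, 275, 276, 278, 279, 280, 281, 282, 283, 284, 285, 286, 287, 288, 289, 290, 291, 292, 293, 294]
```

Emit:
{"fn": "jog_arm", "kwargs": {"steps": [-0.0018, 0.0014, -0.0238, 0, 0, 0, 0.1, 0, 0, -0.0238, 0, 0, 0, 0.1, 0, 0, -0.0238, 0, 0, 0, 0.1, 0, 0, -0.0238, 0, 0, 0, 0.1, 0, 0, 0, 0, 0, 0, 0.1, 0, 0, 0, 0, 0, 0, 1, 0, 0, 0, 0, 0, 0, 1, 0, 0, 0, 0, 0, 0, 1, 0, 0, 0, 0, 0, 0, 1, 0, 0, 0, 0, 0, 0, 1]}}

```text
time: 42.25
position: [0.4403, -0.0429, 0.1241]
eef_rot: [-0.849, 3.023, -0.002]
contact_force: [-2.8, 0.7, 8.0]
gripper_width: 0.113
grasp_force: 58.7
```

Emit:
{"fn": "jog_arm", "kwargs": {"steps": [0.001, 0.0069, 0, 0, 0, -2, 1, 0.002, 0.0102, 0, 0, 0, -3, 1, 0.0045, 0.0168, 0, 0, 0, -5, 1, 0.006, 0.0163, 0, 0, 0, -5, 1, 0.0073, 0.0157, 0, 0, 0, -5, 1, 0.0087, 0.015, 0, 0, 0, -5, 1, 0.0099, 0.0142, 0, 0, 0, -5, 1, 0.0111, 0.0133, 0, 0, 0, -5, 1, 0.0123, 0.0123, 0, 0, 0, -5, 1, 0.0133, 0.0111, 0, 0, 0, -5, 1]}}

```text
time: 43.08
position: [0.5184, 0.0884, 0.1243]
eef_rot: [0.378, 3.112, -0.004]
contact_force: [9.6, -13.9, -2.2]
gripper_width: 0.117
grasp_force: 58.8
```

Emit:
{"fn": "jog_arm", "kwargs": {"steps": [0.0142, 0.0099, 0, 0, 0, -5, 1, 0.015, 0.0087, 0, 0, 0, -5, 1, 0.0157, 0.0073, 0, 0, 0, -5, 1, 0.0163, 0.006, 0, 0, 0, -5, 1, 0.0168, 0.0045, 0, 0, 0, -5, 1, 0.0171, 0.003, 0, 0, 0, -5, 1, 0.0172, 0.0015, 0, 0, 0, -5, 1, 0.0139, 0.0001, 0, 0, 0, -4, 1, 0.0104, -0.0005, 0, 0, 0, -3, 1, 0, 0, 0, 0, 0, 0, 1, 0, 0, 0, 0, 0, 0, 1]}}

```text
time: 44.0
position: [0.6538, 0.1259, 0.1242]
eef_rot: [1.466, 2.773, -0.006]
contact_force: [-1.0, -16.4, 3.6]
gripper_width: 0.116
grasp_force: 59.5
```

Emit:
{"fn": "jog_arm", "kwargs": {"steps": [0, 0, 0, 0, 0, 0, 0.1, 0, 0, 0, 0, 0, 0, 0.1, 0, 0, 0, 0, 0, 0, 0.1, 0, 0, 0, 0, 0, 0, 0.1, 0, 0, 0.03, 0, 0, 0, 0.1, 0, 0, 0.04, 0, 0, 0, 0, 0, 0, 0.04, 0, 0, 0, 0, -0.0021, -0.0244, 0, 0, 0, -6.5, 0, -0.0021, -0.0244, 0, 0, 0, -6.5, 0, -0.0021, -0.0244, 0, 0, 0, -6.5, 0, -0.0021, -0.0244, 0, 0, 0, -6.5, 0, -0.0021, -0.0244, 0, 0, 0, -6.5, 0, -0.0021, -0.0244, 0, 0, 0, -6.5, 0, -0.0021, -0.0244, 0, 0, 0, -6.5, 0, -0.0021, -0.0244, 0, 0, 0, -6.5, 0, 0, 0, 0, 0, 0, 0, 0, 0, 0, 0, 0, 0, 0, 0]}}

```text
time: 45.42
position: [0.6355, -0.0663, 0.2327]
eef_rot: [-2.536, -1.854, -0.0]
contact_force: [-0.1, -0.3, 0.4]
gripper_width: 0.499
grasp_force: 0.0
```

Emit:
{"fn": "jog_arm", "kwargs": {"steps": [0.001, -0.0033, -0.021, 0, 0, 0, 0, 0, 0, -0.021, 0, 0, 0, 0, 0, 0, -0.023, 0, 0, 0, 0, 0, 0, 0, 0, 0, 0, 0, 0, 0, 0, 0, 0, 0, 1, 0, 0, 0, 0, 0, 0, 1, 0, 0, 0, 0, 0, 0, 1, 0, 0, 0, 0, 0, 0, 1, 0, 0, 0, 0, 0, 0, 1, 0, 0, 0, 0, 0, 0, 1]}}

```text
time: 46.25
position: [0.6363, -0.0682, 0.1697]
eef_rot: [-2.534, -1.856, -0.001]
contact_force: [-5.5, 3.8, 5.0]
gripper_width: 0.13
grasp_force: 59.2
```

Emit:
{"fn": "jog_arm", "kwargs": {"steps": [0, 0, 0, 0, 0, -5, 1, 0, 0, 0, 0, 0, -5, 1, 0, 0, 0, 0, 0, -5, 1, 0, 0, 0, 0, 0, -5, 1, 0, 0, 0, 0, 0, -5, 1, 0, 0, 0, 0, 0, -5, 1, 0, 0, 0, 0, 0, -5, 1, 0, 0, 0, 0, 0, -5, 1, 0, 0, 0, 0, 0, -5, 1, 0, 0, 0, 0, 0, -5, 1, 0, 0, 0, 0, 0, -5, 1, 0, 0, 0, 0, 0, -5, 1, 0, 0, 0, 0, 0, -5, 1, 0, 0, 0, 0, 0, -5, 1, 0, 0, 0, 0, 0, -5, 1, 0, 0, 0, 0, 0, -4, 1, 0, 0, 0, 0, 0, -3, 1, 0, 0, 0, 0, 0, 0, 1, 0, 0, 0, 0, 0, 0, 1]}}

```text
time: 47.83
position: [0.6377, -0.0707, 0.1698]
eef_rot: [3.126, -0.259, 0.008]
contact_force: [3.2, -8.9, 0.4]
gripper_width: 0.127
grasp_force: 71.2
```

```bash
python3 - <<'E'
from h import *
s=env.read_state();print(s["position"],s["eef_rot"],s["contact_force"],s["wrist_torque"],s["gripper_width"])
E
```

```text
[ 0.63772564 -0.07070107  0.16982211] [ 3.12617551 -0.25949156  0.0079342 ] [ 3.23070846 -8.89419508  0.35852633] [-1.44521651 -0.34787277  1.45901442] 0.12662931721034276
```

Emit:
{"fn": "jog_arm", "kwargs": {"steps": [0, 0, 0, 0, 0, 1, 0, 0, 0, 0, 0, 0, 0, 0, 0, 0, 0, 0, 0, 0, 0, 0, 0, 0, 0, 0, 0, 0, 0, 0, 0.03, 0, 0, 0, 0, 0, 0, 0.04, 0, 0, 0, 0, 0, 0, 0.04, 0, 0, 0, 0, -0.02, -0.024, 0.02, 0, 0, 0, 0, -0.02, -0.024, 0.02, 0, 0, 0, 0, -0.02, -0.024, 0.02, 0, 0, 0, 0, -0.02, -0.024, 0.02, 0, 0, 0, 0, -0.02, -0.024, 0, 0, 0, 0, 0, 0, 0, 0, 0, 0, 0, 0, 0, 0, 0, 0, 0, 0, 0]}}

```text
time: 49.0
position: [0.536, -0.1896, 0.3582]
eef_rot: [3.132, -0.24, 0.001]
contact_force: [0.3, 0.4, -0.0]
gripper_width: 0.507
grasp_force: 0.0
```

```bash
python3 - <<'E'
from h import *
s=env.read_state();print(s["position"],s["joints"])
C=np.array([.522,-.256]);ty=np.array([.51,-.86]);tx=np.array([-.86,-.51])
I={}
for c in["scene","top","wrist"]:
  I[c]=save(c,c+"15")
  for n in ["car1","tray"]:
    for d in env.spot_in(n,c):
      b=np.array(d["bbox"]);p=ray(c,*(b[:2]+b[2:])/2,.018);q=p[:2]-C;print(c,n,np.round(b),round(d["confidence"],2),p.round(3),"tub",(q@tx).round(3),(q@ty).round(3))
cv2.imwrite("pics/p9.png",np.hstack([cv2.resize(I["wrist"][:,:,::-1],(400,300)),cv2.resize(I["scene"][100:310,100:380,::-1],(400,300))]))
E
```

```text
[ 0.53595533 -0.18963761  0.35817529] [-5.46217575e-01  3.66762476e-01  1.15516282e+00  2.67284375e-04
  1.61897158e+00  1.17753643e+00]
scene car1 [447. 317. 471. 332.] 0.61 [0.459 0.481 0.018] tub -0.322 -0.666
scene car1 [417. 346. 434. 367.] 0.58 [0.572 0.477 0.018] tub -0.416 -0.605
scene car1 [178. 178. 192. 180.] 0.46 [ 0.579 -0.298  0.018] tub -0.027 0.065
scene car1 [273. 179. 301. 196.] 0.33 [ 0.404 -0.082  0.018] tub 0.013 -0.21
scene tray [245. 183. 323. 254.] 0.72 [0.494 0.001 0.018] tub -0.108 -0.235
scene tray [400. 242. 425. 257.] 0.25 [0.351 0.286 0.018] tub -0.13 -0.553
top car1 [134. 198. 145. 211.] 0.7 [0.562 0.457 0.018] tub -0.398 -0.593
top car1 [194. 273. 207. 282.] 0.25 [0.344 0.276 0.018] tub -0.118 -0.548
top tray [235. 154. 319. 243.] 0.96 [0.571 0.052 0.018] tub -0.2 -0.24
wrist car1 [334.  57. 374.  98.] 0.86 [ 0.62  -0.285  0.018] tub -0.069 0.075
wrist car1 [350.  83. 393. 123.] 0.83 [ 0.588 -0.303  0.018] tub -0.033 0.074
wrist car1 [369. 103. 404. 137.] 0.73 [ 0.566 -0.319  0.018] tub -0.006 0.077
wrist tray [  0.  83. 160. 303.] 0.95 [0.534 0.069 0.018] tub -0.176 -0.274
```

View pics/p9.png

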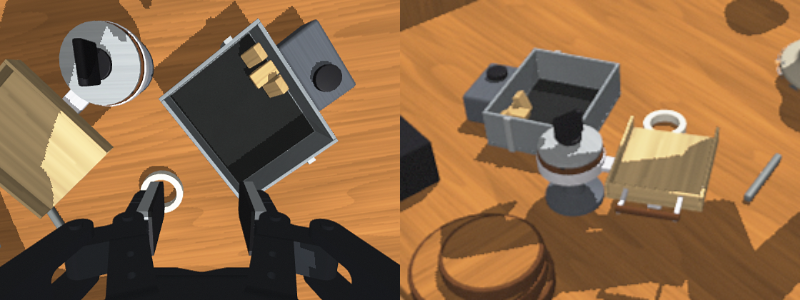

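```bash
python3 -c "
from bench import env
print(env.finish_job())"
```

```text
the job is handed in; nothing more can be done
None
```

I handed the job in at about 49 s of the 210 s allowed: the last pictures show all three blanks in the tub, with the tray swung back empty and level and the clamp turned tight against its stop; the judge gave no verdict.

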